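# Turn over the load tray, load it and start the test

## Robot

A 6-joint arm with a two-finger parallel gripper is mounted at the origin on the work surface. World frame = base frame: x ahead of the robot, y to its left, z up, the work surface at z = 0. Lengths are in mm, angles in rad, forces in N, time in s.
With the tool pointing down it reaches from about 275 to 750 mm from the base axis. Payload 10.2 kg.
Tool frame: the origin (TCP) lies midway between the tips of the shut fingers; the grasp point (between the pads) lies 19 mm behind it (env.grip_depth is the distance from the TCP to the grasp point, in mm); z points along the fingers, y is the direction in which the jaws open and shut (so a half turn about z gives the same grasp; the last joint's range is limited). The gripper opens to 85 mm and grips with 20 to 120 N. Pads are 22 mm wide; open, the fingers measure 114 mm over their backs; the gripper's body (76 mm by 85 mm) begins 54 mm behind the grasp point. The pads swing forward as they close: fully open they stand 13 mm farther back than shut.
Start: joints at [-1.479, 0.313, 1.498, -0, 1.331, -0.223], TCP at [162.541, -499.211, 231.294] pointing down, gripper open.
Joint ranges: [-2.94, 2.94], [-0.97, 2.17], [0.19, 2.56], [-1.23, 4.37], [0.02, 3.11], [-2.88, 2.88]. Speed limits (rad/s): [2.39, 2.39, 3.01, 3.14, 3.14, 3.14].

## Interface

Orientations are given as a unit quaternion [x, y, z, w].
In Python, from workcell import env gives the robot as it stands.
- The arm moves only by the tool jog_arm, never from a script. Its argument "deltas" is a list of rows, each an object with "delta_pos": the shift along the world's x, y, z each as a share of 200 mm, from -1 to 1, a list of three; "rotation": the turn, a rotation vector about the world's x, y, z each as a share of 90 degrees, from -1 to 1, a list of three; "claw": the opening, from 0 (shut) to 1 (fully open). In form: [{"delta_pos": [dx, dy, dz], "rotation": [rx, ry, rz], "claw": claw}, ...]. A call has 1 to 5 rows; each row is the pose to reach, as a shift and turn from the pose commanded when the call began; what a row does not reach only later rows make up. A row lasts 1/8 s, in which the tool goes at most 62.5 mm and 10.7 degrees, less where a joint would pass 70% of its speed; a pose out of reach is approached as far as the arm can. A call with a number of a shift or a turn outside -1 to 1 is refused whole. A call with a gripper value outside its range is refused whole. The fingers move at their own pace and stop on an object; "grip_force" is the grip in N (left out, the last holds). Time passes only in rows, so rows that repeat a pose let the fingers close. It gives the time, the measured TCP pose, the force and the opening at its end, in the units of the state.
- env.observe(): the state, without advancing time (a new reading comes with each control period).
- env.camera(name): name is "scene" or "side" or "wrist"; returns a dict with "image" (384x512x3 uint8, blue, green, red), "fx", "fy", "cx", "cy" (pixels), "origin" and "rotation" of the camera in the world. Camera axes: x right, y down, z forward; pixel columns grow to the right and rows downward; lengths in mm; the calibration is good to about 2 mm. A picture is of the moment at which its call begins. There is no depth.
- env.close_job(): hands the job in, once; it reports no verdict.
The state is a dict: "clock": time; "joints": joint angles; "joint_velocities": joint speeds; "effort": joint torques, N m; "position": TCP position; "orientation": TCP orientation; "contact_force": force on the tool from outside, world axes, zero at the start; "moment": the same for the moment, N m; "finger_gap": finger opening in mm.
Only numpy, scipy, OpenCV 4.12 (cv2) and the standard library are available. Lean on these libraries where they do the work, as an engineer would, in place of code of your own. Each camera call takes 0.05 s, during which the arm holds its last target. There are 200 camera calls.

## Task

Get the load test going: turn the U-shaped aluminium tray over by tipping it up against the steel fence, and lower it (do not let it drop) flanges up onto the rubber mat on the fence's other side, centred on the mat and square to it. Then lay every long power resistor from the bin flat on the tray between its flanges, leaving the short resistor in the bin. With all of them loaded, turn the console's start knob clockwise to its stop and let go so that it springs back; leave the other things on the bench where they are.

Things in the scene. Friction and masses are not known exactly. Their poses are not given: they have to be found in the camera images.
- fence: Steel bar bolted down to the bench between the tray and the mat, 230 x 30 x 62 mm high, vertical faces; origin at the centre of its underside, x along its length, z up.
- tray: Loose U-shaped aluminium tray, 0.5 kg, stable on edge. Starts flanges down 15-40 mm from the fence. x along its 190 mm length (along the fence), y across its 105 mm width, z from the flanges' free edges (z = 0, origin at the middle) to the flat plate: up at first, down once turned over. Plate z = 24 to 30 mm, its long edges clear below; flanges 24 mm deep, 10 mm wide at the two x ends.
- mat: Black rubber mat fixed to the bench on the other side of the fence, 210 x 125 x 4 mm thick, its centre 85 to 105 mm from the fence's centreline; origin at the centre of its underside, x along its length, parallel to the fence.
- bin: Shallow grey parts bin fixed to the bench, 214 x 158 x 16 mm with 4 mm walls and floor; two dividers 14 mm high across x make three compartments side by side, one long resistor at most in each, lying along y. Origin at the centre of its underside.
- console: Grey test console fixed to the bench, 130 x 120 x 50 mm, start knob on its top; origin at the centre of its underside.
- start_knob (a joint): Spring-return start knob on the console (rad): 0 at rest, grows as it is turned clockwise seen from above, stop at 1.2; a spring (0.1 N m/rad) returns it when let go. Its black bar grip is 52 mm long, 14 mm wide, 24 mm high, and is grasped across its width.
- knob_grip (a point): Point on the knob's axis at mid-height of its bar grip, 75 mm above the bench, 10 mm below the grip's top; x along the bar (it turns with the knob), z up.
- short_resistor: Short power resistor, 50 mm long, otherwise like the long ones; it stays in the bin. Origin at the centre of its underside, x along its length.
- spool1: Solder spool standing in the bin, 46 mm across, 38 mm high; origin at the centre of its underside. Bystander.
- spool2: Second solder spool standing in the bin, the same.
- cup: White plastic cup, 70 mm across, 90 mm high, upright; origin at the centre of its underside. Bystander.
- bottle: White bottle, 60 mm across, 150 mm high; origin at the centre of its underside. Bystander.
- screwdriver: Screwdriver 190 mm long lying on the bench. Bystander.
- wrench: Wrench 160 mm long lying on the bench. Bystander.
- meter: Hand multimeter 160 x 80 x 35 mm lying on the bench; origin at the centre of its underside. Bystander.
- resistor1: Long aluminium-cased power resistor (two or three of them are present): a block 64 x 24 x 30 mm high with a brass terminal (14 mm wide, 8 mm high) at each end, 80 mm overall, 0.1 to 0.2 kg; origin at the centre of its underside, x along its length, z up. Starts lying in the bin.
- resistor2: Long aluminium-cased power resistor (two or three of them are present): a block 64 x 24 x 30 mm high with a brass terminal (14 mm wide, 8 mm high) at each end, 80 mm overall, 0.1 to 0.2 kg; origin at the centre of its underside, x along its length, z up. Starts lying in the bin.
- resistor3: Long aluminium-cased power resistor (two or three of them are present): a block 64 x 24 x 30 mm high with a brass terminal (14 mm wide, 8 mm high) at each end, 80 mm overall, 0.1 to 0.2 kg; origin at the centre of its underside, x along its length, z up. Starts lying in the bin.
There are look-alikes about, which are no part of the job. Leave any green look-alike of the resistor3 alone.

How it is judged:
By the outcome, as a careful person would: the job done as asked, in the order asked, and still so for the second after the job is handed in, with the robot touching nothing.
Of resistor1, resistor2, resistor3 only 2 to 3 are there at a start; the rules pass over those that are not, and their reading is None.
At some moment in a run one of resistor1, resistor2, resistor3 may be knocked a few centimetres aside while the robot is not near it.
It also fails if it takes over 200 s, if anything falls off the work surface, if the arm or the gripper's body presses on something with over 40 N, if the wrist force passes 120 N, or if a joint passes its speed limit or range.

## Working session

There is one attempt and no reset: what is moved stays moved. The work goes in short steps, Python scripts to look and compute and a tool call to move; the robot and the scene stay as the last step left them, time stands still between calls to the robot, and variables do not carry over. Pictures are saved under pics/ and viewed, about 12 in all and at most 16, crops included, and the job is handed in when it is done.

Besides the shell and the picture viewer there is one more tool, called after "Request:" by a JSON object that holds its "name" and its "arguments". jog_arm: Moves the arm, as the interface text tells. Shift numbers are shares of 200 mm and turn numbers shares of 90 degrees, none past 1 either way. Its arguments: {"type":"object","properties":{"deltas":{"type":"array"},"grip_force":{"type":"number"}},"required":["deltas"]}

```bash
ls; mkdir -p pics; python3 - <<'E'
from workcell import env
import cv2
s=env.observe();print(s)
for n in("scene","side"):
    c=env.camera(n);cv2.imwrite(f"pics/{n}0.png",cv2.resize(c["image"],(800,600),interpolation=cv2.INTER_CUBIC))
    print(n,{k:v for k,v in c.items() if k!="image"})
print(env.grip_depth)
E
```

```text
pics
{'clock': 0.0, 'joints': array([-1.47938957e+00,  3.13424453e-01,  1.49839916e+00,  9.98364831e-06,
        1.33101863e+00, -2.23385690e-01]), 'joint_velocities': array([ 9.77594623e-04, -2.65989828e-04,  6.85047692e-04, -2.03572838e-04,
        2.42344493e-04,  7.14541875e-05]), 'effort': array([ 4.09718472e-03, -4.12261999e+01, -2.59739292e+01,  4.84710802e-05,
        4.09110085e-03,  1.68258043e-05]), 'position': array([ 162.52486846, -498.94980838,  230.76242958]), 'orientation': array([ 9.87638759e-01,  1.56745947e-01,  4.60377296e-05, -6.23116033e-04]), 'contact_force': array([-0.510092  ,  0.16612924,  0.69040534]), 'moment': array([ 0.00524894, -0.01027907, -0.03088821]), 'finger_gap': 85.56957726033919}
scene {'fx': 417.2340586654299, 'fy': 417.2340586654299, 'cx': 248.8355659356937, 'cy': 196.66641000191999, 'origin': array([ 954.87857842, -671.70684279, 1007.66065058]), 'rotation': array([ 0.90982804,  0.26263621, -0.08817666, -0.30896608])}
side {'fx': 454.45315294410796, 'fy': 454.45315294410796, 'cx': 259.4547072334587, 'cy': 191.51762658326336, 'origin': array([ 1020.90778292, -1226.20746977,  1238.02719792]), 'rotation': array([ 0.90193602,  0.16803516, -0.06604811, -0.39231779])}
18.700000000000003
```

View pics/scene0.png

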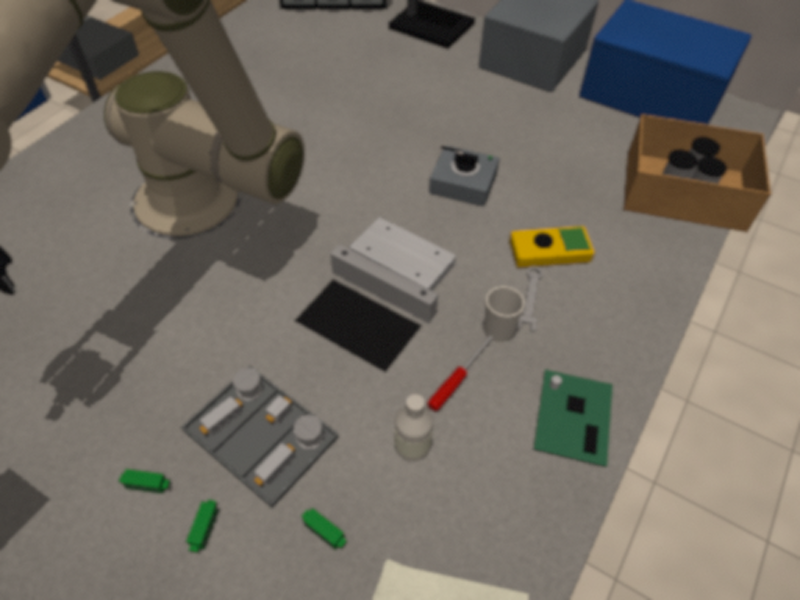

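View pics/side0.png

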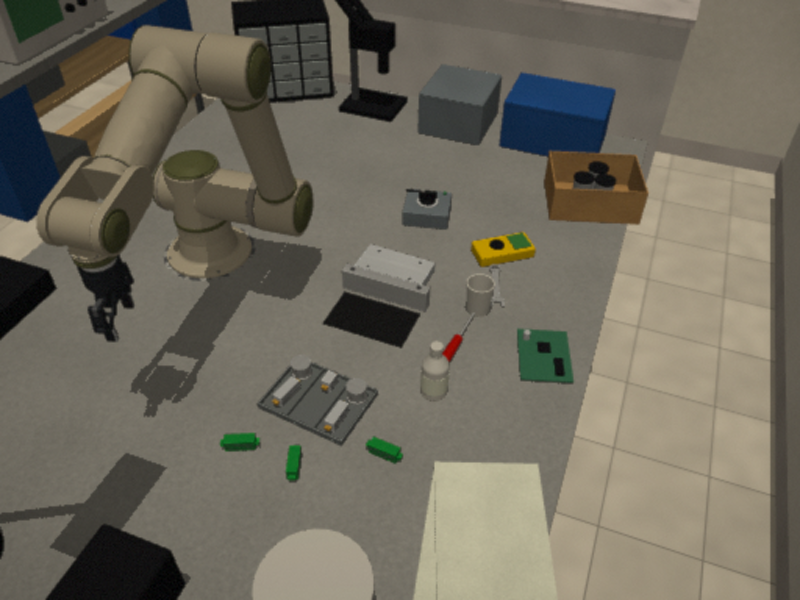

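```bash
cat > h.py <<'E'
import numpy as np, cv2
from scipy.spatial.transform import Rotation as R
from workcell import env
def ray(c,u,v):  # native pixels
    d=np.array([(u-c["cx"])/c["fx"],(v-c["cy"])/c["fy"],1.])
    return R.from_quat(c["rotation"]).apply(d)
def w(c,u,v,z):
    d=ray(c,u,v);o=np.array(c["origin"]);return o+d*(z-o[2])/d[2]
def px(c,p):
    q=R.from_quat(c["rotation"]).inv().apply(np.asarray(p,float)-c["origin"]);q=np.atleast_2d(q)
    return np.c_[q[:,0]/q[:,2]*c["fx"]+c["cx"],q[:,1]/q[:,2]*c["fy"]+c["cy"]]
def crop(c,name,x0,y0,x1,y1,s):
    cv2.imwrite(f"pics/{name}.png",cv2.resize(c["image"][y0:y1,x0:x1],None,fx=s,fy=s,interpolation=cv2.INTER_CUBIC))
E
python3 - <<'E'
from h import *
c=env.camera("scene")
crop(c,"crop1",110,85,330,250,3.6)
f=lambda u,v,z:np.round(w(c,u/1.5625,v/1.5625,z)).astype(int)
for n,u,v,z in [("mat",333,282,4),("mat",419,325,4),("mat",386,367,4),("mat",296,319,4),("bin",183,428,16),("bin",257,372,16),("bin",337,437,16),("bin",272,504,16),("knob",465,160,85),("fence top near",331,252,62),("fence top near",437,300,62),("cup base",503,333,0),("bottle",413,455,0),("r1",221,413,34),("r2",273,463,34),("short",278,408,34),("scr",432,404,8),("scr",490,340,8)]:print(n,f(u,v,z))
E
```

```text
mat [418 -25   4]
mat [618 -24   4]
mat [ 615 -137    4]
mat [ 412 -138    4]
bin [ 395 -427   16]
bin [ 430 -275   16]
bin [ 623 -303   16]
bin [ 603 -451   16]
knob [505 355  85]
fence top near [402  -2  62]
fence top near [636   5  62]
cup base [760  47   0]
bottle [ 743 -257    0]
r1 [ 440 -377   34]
r2 [ 569 -401   34]
short [ 515 -319   34]
scr [ 724 -161    8]
scr [748  14   8]
```

View pics/crop1.png

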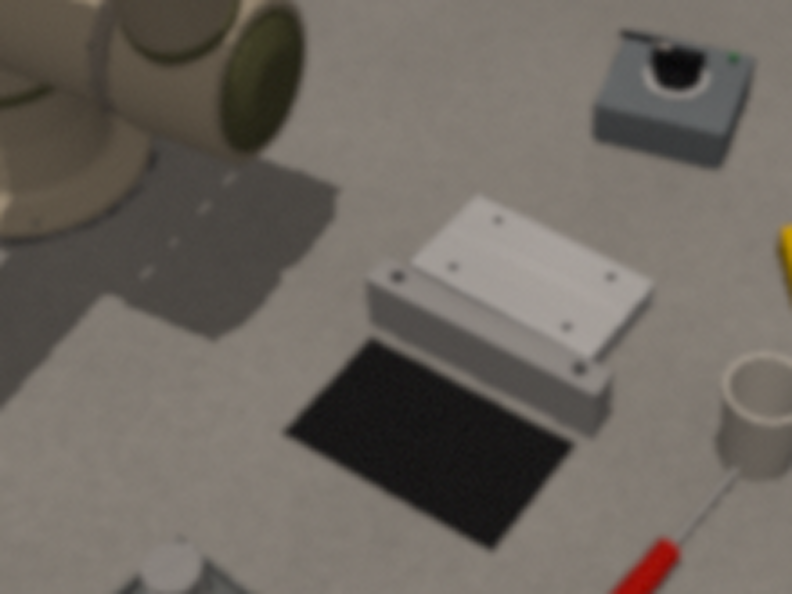

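```bash
python3 - <<'E'
from h import *
c=env.camera("scene")
f=lambda u,v,z:np.round(w(c,110+u/3.6,85+v/3.6,z)).astype(int)
for n,u,v,z in [("fence topL",368,288,62),("fence topR",607,390,62),("fence farL",388,262,62),("fence bottomR",595,437,0),("fence botL",372,327,0),("trayfarL",480,195,30),("trayfarR",655,287,30),("traynearR~",600,360,30),("hole",499,219,30),("hole",611,276,30),("hole",453,266,30),("hole",567,326,30),("fhole",398,276,62),("fhole",580,368,62),("matL",374,340,4),("matR",573,445,4),("mat",491,549,4),("mat",285,432,4),("console",625,38,50),("console",755,60,50),("console",727,135,50),("console",597,103,50)]:print(n,f(u,v,z))
# side camera
c=env.camera("side");print('side')
f=lambda u,v,z:np.round(w(c,u/1.5625,v/1.5625,z)).astype(int)
for n,u,v,z in [("mat",340,293,4),("mat",420,310,4),("mat",403,344,4),("mat",323,323,4),("trayfarL",364,245,30),("trayfarR",434,264,30),("fL",343,272,62),("fR",429,290,62),("r1",291,390,34),("r2",337,413,34),("sh",329,380,34)]:print(n,f(u,v,z))
E
```

```text
fence topL [412 -14  62]
fence topR [636  -1  62]
fence farL [409  20  62]
fence bottomR [631  -5   0]
fence botL [406  -6   0]
trayfarL [415 157  30]
trayfarR [604 143  30]
traynearR~ [605  46  30]
hole [446 140  30]
hole [566 134  30]
hole [442  70  30]
hole [562  64  30]
fhole [426  11  62]
fhole [607   7  62]
matL [418 -20   4]
matR [621 -25   4]
mat [ 618 -146    4]
mat [ 413 -141    4]
console [429 400  50]
console [552 439  50]
console [577 329  50]
console [453 303  50]
side
mat [404 -28   4]
mat [616 -12   4]
mat [ 618 -136    4]
mat [ 410 -142    4]
trayfarL [397 145  30]
trayfarR [599 140  30]
fL [407 -11  62]
fR [631   6  62]
r1 [ 450 -380   34]
r2 [ 569 -401   34]
sh [ 514 -325   34]
```

Request:
{"name": "jog_arm", "arguments": {"deltas": [{"delta_pos": [0.9,0.35,0.5],"rotation": [0,0,-0.2],"claw": 1},{"delta_pos": [0.9,0.35,0.5],"rotation": [0,0,-0.2],"claw": 1},{"delta_pos": [0.9,0.35,0.5],"rotation": [0,0,-0.2],"claw": 1},{"delta_pos": [0.9,0.35,0.5],"rotation": [0,0,-0.2],"claw": 1}]}}

```text
clock: 0.75
position: [344.7, -428.1, 332.8]
orientation: [1.0, 0.001, 0.0, 0.001]
contact_force: [0.1, -0.3, -0.6]
finger_gap: 85.4
```

Request:
{"name": "jog_arm", "arguments": {"deltas": [{"delta_pos": [0.85,0.3,0.1],"rotation": [0,0,0],"claw": 1},{"delta_pos": [0.85,0.3,0.1],"rotation": [0,0,0],"claw": 1},{"delta_pos": [0.85,0.3,0.1],"rotation": [0,0,0],"claw": 1},{"delta_pos": [0.85,0.3,0.1],"rotation": [0,0,0],"claw": 1}]}}

```text
clock: 1.25
position: [515.3, -367.4, 350.3]
orientation: [1.0, 0.003, -0.0, -0.0]
contact_force: [-0.8, 0.1, 0.2]
finger_gap: 85.1
```

```bash
cat > look.py <<'E'
import sys
from h import *
n=sys.argv[1];c=env.camera("wrist" if len(sys.argv)<3 else sys.argv[2]);s=env.observe()
cv2.imwrite(f"pics/{n}.png",cv2.resize(c["image"],(768,576),interpolation=cv2.INTER_CUBIC))
import pickle;pickle.dump(c,open(f"pics/{n}.pkl","wb"))
print(s["clock"],s["position"].round(1),s["orientation"].round(3),s["joints"].round(2),s["contact_force"].round(1))
E
python3 look.py w1
```

```text
1.3 [ 513.6 -368.5  350.4] [ 1.     0.002 -0.    -0.   ] [-0.81  0.53  0.87 -0.    1.74  0.76] [ 0.8 -0.4 -1.4]
```

View pics/w1.png

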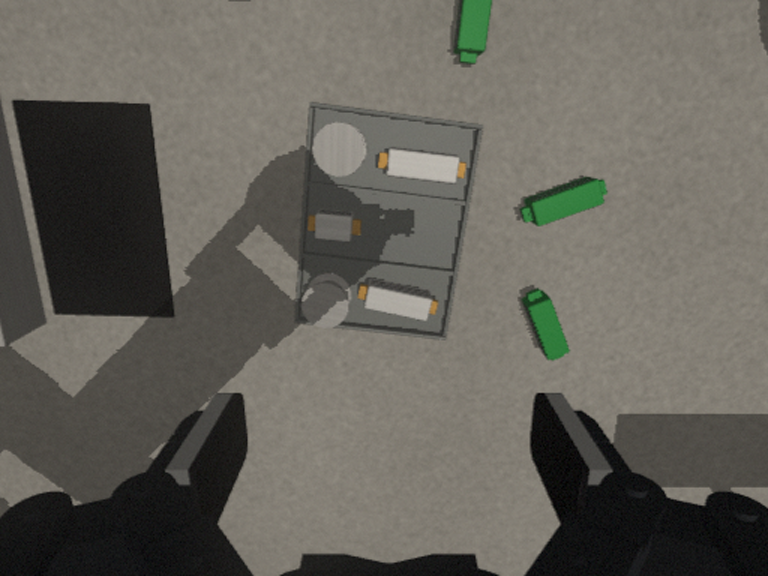

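```bash
python3 - <<'E'
from h import *
import pickle
c=pickle.load(open("pics/w1.pkl","rb"));print(c["origin"],R.from_quat(c["rotation"]).as_matrix().round(3))
f=lambda u,v,z:np.round(w(c,u/1.5,v/1.5,z),1)
for n,u,v,z in [("rA ends",389,166,34),("rA",461,180,34),("rB",366,302,34),("rB",433,318,34),("short",334,227,34),("mat",13,100,4),("mat",150,104,4),("mat",174,317,4),("mat",56,314,4),("sp1",339,149,42),("sp2",325,301,42),("bin",310,103,16),("bin",481,126,16),("bin",445,338,16),("bin",297,321,16)]:print(n,f(u,v,z))
E
```

```text
[ 597.17459162 -366.05400099  492.8060189 ] [[ 0.005 -0.948 -0.319]
 [-1.    -0.005 -0.001]
 [-0.001  0.319 -0.948]]
rA ends [ 565.4 -366.6   34. ]
rA [ 553.5 -431.5   34. ]
rB [ 436.7 -344.9   34. ]
rB [ 420.4 -410.8   34. ]
short [ 510.3 -315.9   34. ]
mat [620.1 -22.8   4. ]
mat [ 617.3 -147.5    4. ]
mat [ 408.5 -142.     4. ]
mat [411.3 -18.9   4. ]
sp1 [ 580.  -323.2   42. ]
sp2 [ 440.4 -306.1   42. ]
bin [ 618.3 -295.9   16. ]
bin [ 599.7 -449.7   16. ]
bin [ 391.3 -425.7   16. ]
bin [ 409.4 -273.1   16. ]
```

Request:
{"name": "jog_arm", "arguments": {"deltas": [{"delta_pos": [0,0.9,0],"rotation": [0,0,0],"claw": 1},{"delta_pos": [0,0.9,0],"rotation": [0,0,0],"claw": 1},{"delta_pos": [0,0.9,0],"rotation": [0,0,0],"claw": 1}]}}

```text
clock: 1.68
position: [511.2, -188.0, 351.5]
orientation: [1.0, -0.0, 0.0, 0.0]
contact_force: [1.4, 0.5, -0.2]
finger_gap: 85.5
```

Request:
{"name": "jog_arm", "arguments": {"deltas": [{"delta_pos": [0,0.95,0],"rotation": [0,0,0],"claw": 1},{"delta_pos": [0,0.95,0],"rotation": [0,0,0],"claw": 1},{"delta_pos": [0,0.95,0],"rotation": [0,0,0],"claw": 1},{"delta_pos": [0,0.95,0],"rotation": [0,0,0],"claw": 1}]}}

```text
clock: 2.17
position: [511.6, 3.1, 351.8]
orientation: [1.0, 0.002, 0.0, -0.0]
contact_force: [0.1, -0.3, -0.3]
finger_gap: 85.5
```

```bash
python3 look.py w2
```

```text
2.225 [511.9   1.5 351.6] [1.    0.001 0.    0.   ] [-0.23  0.23  1.3  -0.    1.61  1.34] [ 0.7 -1.2  0.9]
```

View pics/w2.png

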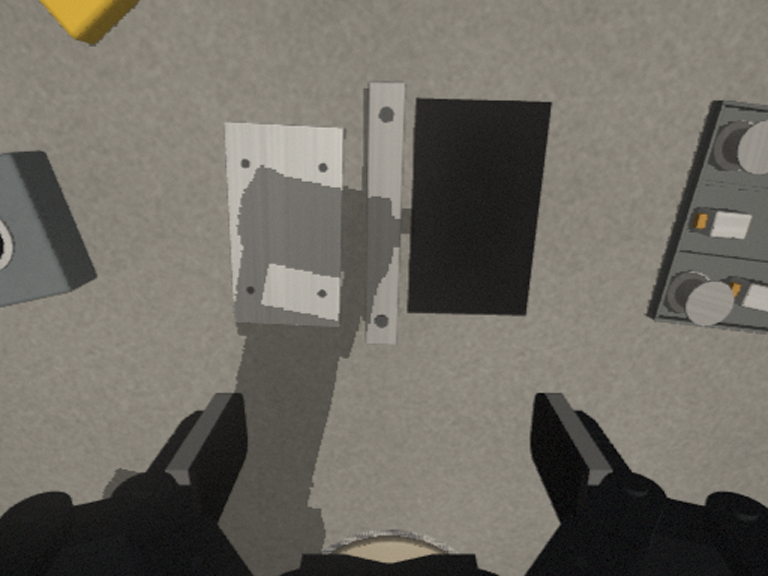

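```bash
python3 - <<'E'
from h import *
import pickle
c=pickle.load(open("pics/w2.pkl","rb"))
f=lambda u,v,z:np.round(w(c,u/1.5,v/1.5,z),1)
for n,z,P in [("tray",30,[(225,123),(343,128),(339,326),(236,322)]),("th",30,[(245,164),(323,168),(322,294),(251,290)]),("fence",62,[(369,82),(405,83),(397,344),(367,343)]),("mat",4,[(416,98),(551,102),(527,316),(407,313)])]:
    Q=np.array([f(u,v,z) for u,v in P]);print(n,Q[:,:2].tolist(),Q.mean(0).round(1)[:2])
E
```

```text
tray [[597.8, 147.9], [594.0, 44.2], [405.9, 52.9], [409.8, 155.7]] [501.9 100.2]
th [[562.9, 133.4], [559.6, 63.2], [439.6, 68.7], [443.5, 137.9]] [501.4 100.8]
fence [[628.9, 19.9], [628.3, -8.9], [400.8, -4.7], [401.7, 23.6]] [514.9   7.5]
mat [[620.3, -21.0], [617.4, -144.9], [407.5, -142.3], [410.4, -16.1]] [513.9 -81.1]
```

Request:
{"name": "jog_arm", "arguments": {"deltas": [{"delta_pos": [-0.05,0.9,-0.1],"rotation": [0,0,-0.018],"claw": 0.4},{"delta_pos": [-0.05,0.9,-0.1],"rotation": [0,0,-0.018],"claw": 0.4},{"delta_pos": [-0.05,0.9,-0.1],"rotation": [0,0,-0.018],"claw": 0.4},{"delta_pos": [-0.05,0.9,-0.1],"rotation": [0,0,-0.018],"claw": 0.4}]}}

```text
clock: 2.72
position: [502.2, 181.7, 330.6]
orientation: [1.0, -0.013, -0.001, 0.0]
contact_force: [-0.0, -0.4, 0.4]
finger_gap: 34.0
```

Request:
{"name": "jog_arm", "arguments": {"deltas": [{"delta_pos": [0,0,-0.5],"rotation": [-0.11,0,0],"claw": 0.4},{"delta_pos": [0,0,-0.5],"rotation": [-0.22,0,0],"claw": 0.4},{"delta_pos": [0,0,-0.5],"rotation": [-0.33,0,0],"claw": 0.4},{"delta_pos": [0,0,-0.5],"rotation": [-0.44,0,0],"claw": 0.4},{"delta_pos": [0,0,-0.5],"rotation": [-0.556,0,0],"claw": 0.4}]}}

```text
clock: 3.35
position: [503.5, 178.5, 232.0]
orientation: [0.905, -0.014, 0.006, 0.426]
contact_force: [0.5, -1.0, 0.2]
finger_gap: 34.2
```

Request:
{"name": "jog_arm", "arguments": {"deltas": [{"delta_pos": [0,0,-0.86],"rotation": [0,0,0],"claw": 0.4},{"delta_pos": [0,0,-0.86],"rotation": [0,0,0],"claw": 0.4},{"delta_pos": [0,0,-0.86],"rotation": [0,0,0],"claw": 0.4},{"delta_pos": [0,0,-0.86],"rotation": [0,0,0],"claw": 0.4}]}}

```text
clock: 3.85
position: [501.9, 178.0, 57.0]
orientation: [0.905, -0.013, 0.002, 0.424]
contact_force: [0.3, 0.3, 0.6]
finger_gap: 34.3
```

```bash
python3 look.py w3; python3 - <<'E'
from h import *
c=env.camera("scene");a=cv2.resize(c["image"][60:210,170:370],None,fx=3.6,fy=3.6,interpolation=cv2.INTER_CUBIC)
b=cv2.imread("pics/w3.png");b=cv2.resize(b,None,fx=.5,fy=.5)
m=np.zeros((540,800,3),np.uint8)
cv2.imwrite("pics/s3.png",a)
E
```

```text
3.9 [503.1 178.9  59.6] [ 0.906 -0.013  0.005  0.423] [ 0.45  0.83  1.39 -0.77  1.45  2.37] [0.4 0.8 0.8]
```

View pics/s3.png

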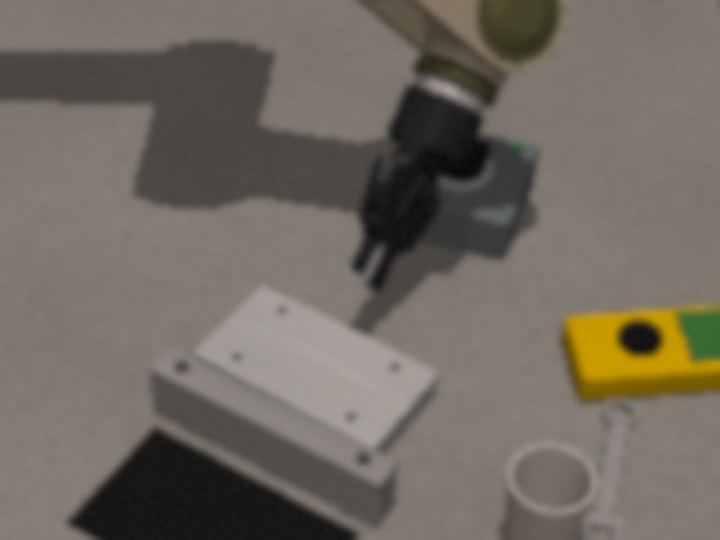

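Request:
{"name": "jog_arm", "arguments": {"deltas": [{"delta_pos": [0,-0.03,-0.09],"rotation": [0,0,0],"claw": 0.4},{"delta_pos": [0,-0.03,-0.165],"rotation": [0,0,0],"claw": 0.4},{"delta_pos": [0,-0.03,-0.165],"rotation": [0,0,0],"claw": 0.4}]}}

```text
clock: 4.32
position: [502.1, 174.5, 25.3]
orientation: [0.906, -0.012, 0.005, 0.423]
contact_force: [0.5, -0.5, 0.8]
finger_gap: 33.9
```

Request:
{"name": "jog_arm", "arguments": {"deltas": [{"delta_pos": [0,-0.1,0],"rotation": [0,0,0],"claw": 0.4},{"delta_pos": [0,-0.2,0],"rotation": [0,0,0],"claw": 0.4},{"delta_pos": [0,-0.22,0],"rotation": [0,0,0],"claw": 0.4}]}}

```text
clock: 4.7
position: [502.7, 130.3, 26.7]
orientation: [0.906, -0.013, 0.006, 0.423]
contact_force: [0.4, -0.2, 0.2]
finger_gap: 33.9
```

Request:
{"name": "jog_arm", "arguments": {"deltas": [{"delta_pos": [0,-0.04,0.01],"rotation": [0,0,0],"claw": 0.4},{"delta_pos": [0,-0.08,0.02],"rotation": [0,0,0],"claw": 0.4},{"delta_pos": [0,-0.12,0.03],"rotation": [0,0,0],"claw": 0.4},{"delta_pos": [0,-0.12,0.03],"rotation": [0,0,0],"claw": 0.4}]}}

```text
clock: 5.2
position: [502.4, 106.3, 32.4]
orientation: [0.906, -0.013, 0.006, 0.423]
contact_force: [-0.1, 1.1, -2.0]
finger_gap: 34.1
```

```bash
python3 look.py w4 >/dev/null; python3 - <<'E'
from h import *
c=env.camera("scene");a=cv2.resize(c["image"][70:210,190:330],None,fx=3.6,fy=3.6,interpolation=cv2.INTER_CUBIC)
d=env.camera("side");b=cv2.resize(d["image"][140:230,200:300],None,fx=3,fy=3,interpolation=cv2.INTER_CUBIC)
m=np.zeros((504,800,3),np.uint8);m[:,:504]=a;m[:270,504:800]=b[:,:296];cv2.imwrite("pics/s4.png",m);print(env.observe()["position"])
E
```

```text
[502.52745443 106.8001993   32.24255498]
```

View pics/s4.png

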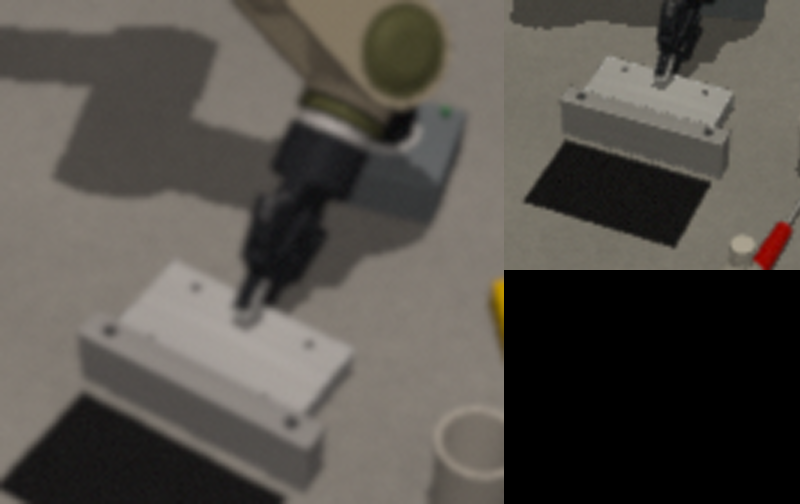

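Request:
{"name": "jog_arm", "arguments": {"deltas": [{"delta_pos": [0,-0.02,0.08],"rotation": [0,0,0],"claw": 0.4},{"delta_pos": [0,-0.06,0.16],"rotation": [0,0,0],"claw": 0.4},{"delta_pos": [0,-0.12,0.23],"rotation": [0,0,0],"claw": 0.4},{"delta_pos": [0,-0.12,0.23],"rotation": [0,0,0],"claw": 0.4}]}}

```text
clock: 5.85
position: [503.0, 81.9, 79.9]
orientation: [0.906, -0.014, 0.007, 0.423]
contact_force: [0.9, 0.7, -1.4]
finger_gap: 33.8
```

Request:
{"name": "jog_arm", "arguments": {"deltas": [{"delta_pos": [0,0,0],"rotation": [0,0,0],"claw": 0.25},{"delta_pos": [0,0,0],"rotation": [0,0,0],"claw": 0.15},{"delta_pos": [0,0,0],"rotation": [0,0,0],"claw": 0.15}], "grip_force": 40}}

```text
clock: 6.22
position: [502.4, 82.9, 77.8]
orientation: [0.906, -0.012, 0.005, 0.423]
contact_force: [1.3, 0.3, -1.7]
finger_gap: 12.9
```

```bash
python3 - <<'E'
from h import *
c=env.camera("scene");a=cv2.resize(c["image"][70:210,190:330],None,fx=3.6,fy=3.6,interpolation=cv2.INTER_CUBIC)
d=env.camera("side");b=cv2.resize(d["image"][140:230,200:300],None,fx=3,fy=3,interpolation=cv2.INTER_CUBIC)
m=np.zeros((504,800,3),np.uint8);m[:,:504]=a;m[:270,504:800]=b[:,:296];cv2.imwrite("pics/s5.png",m);print(env.observe()["position"])
E
```

```text
[502.40134583  82.80159917  77.91888741]
```

View pics/s5.png

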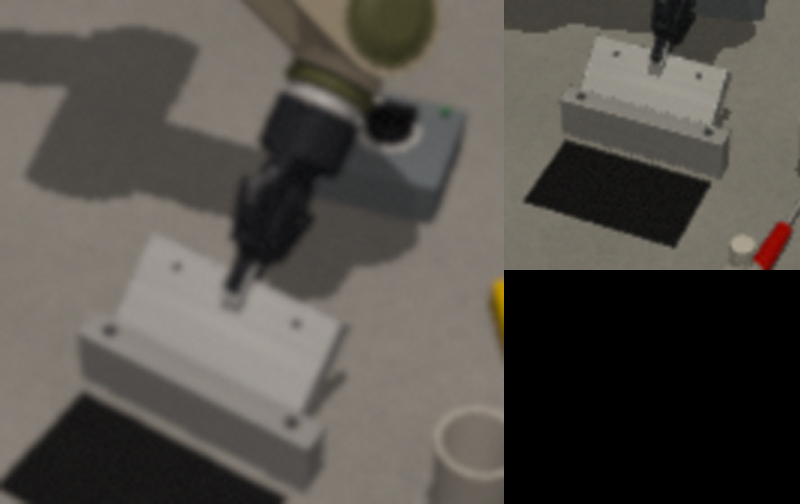

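Request:
{"name": "jog_arm", "arguments": {"deltas": [{"delta_pos": [0,0,0],"rotation": [0,0,0],"claw": 0},{"delta_pos": [0,0,0],"rotation": [0,0,0],"claw": 0},{"delta_pos": [0,0,0],"rotation": [0,0,0],"claw": 0}], "grip_force": 80}}

```text
clock: 6.7
position: [502.4, 84.3, 76.9]
orientation: [0.907, -0.012, 0.006, 0.421]
contact_force: [0.8, 9.2, -7.8]
finger_gap: 4.4
```

Request:
{"name": "jog_arm", "arguments": {"deltas": [{"delta_pos": [0,0.01,0.05],"rotation": [0.111,0,0],"claw": 0},{"delta_pos": [0,-0.03,0.085],"rotation": [0.222,0,0],"claw": 0},{"delta_pos": [0,-0.1,0.105],"rotation": [0.333,0,0],"claw": 0},{"delta_pos": [0,-0.17,0.115],"rotation": [0.444,0,0],"claw": 0},{"delta_pos": [0,-0.24,0.12],"rotation": [0.556,0,0],"claw": 0}]}}

```text
clock: 7.32
position: [502.2, 34.4, 102.7]
orientation: [1.0, -0.014, 0.0, -0.003]
contact_force: [-0.6, 0.2, -5.6]
finger_gap: 4.3
```

```bash
cat > two.py <<'E'
import sys
from h import *
c=env.camera("scene");a=cv2.resize(c["image"][70:210,190:330],None,fx=3.6,fy=3.6,interpolation=cv2.INTER_CUBIC)
d=env.camera("side");b=cv2.resize(d["image"][125:235,200:300],None,fx=2.96,fy=2.96,interpolation=cv2.INTER_CUBIC)
m=np.zeros((504,800,3),np.uint8);m[:,:504]=a;h,x=b.shape[:2];m[:h,504:504+x]=b;cv2.imwrite(f"pics/{sys.argv[1]}.png",m)
s=env.observe();print(s["clock"],s["position"].round(1),s["orientation"].round(3),s["joints"].round(2),s["contact_force"].round(1),s["finger_gap"])
E
python3 two.py s6
```

```text
7.425 [502.6  31.5 102.6] [ 1.    -0.016  0.    -0.001] [-0.17  0.41  1.73  0.    1.01  1.43] [ 0.5  0.9 -4.5] 4.386120071989025
```

View pics/s6.png

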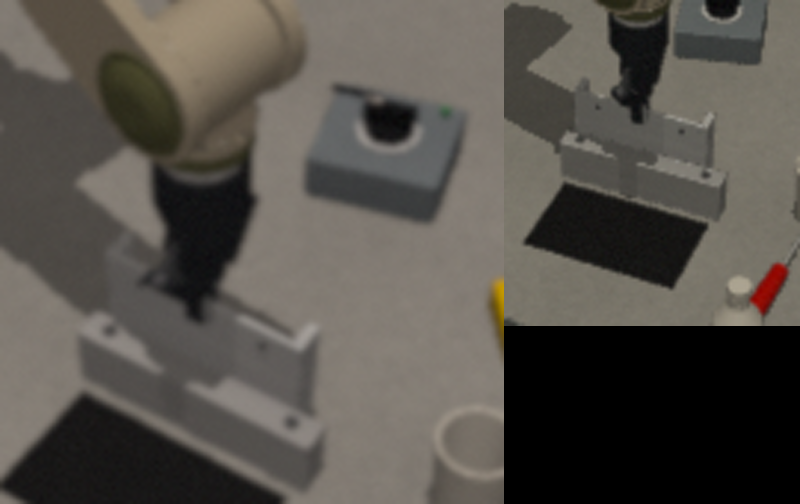

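Request:
{"name": "jog_arm", "arguments": {"deltas": [{"delta_pos": [0,0.02,0.25],"rotation": [0,0,0.006],"claw": 0},{"delta_pos": [0,0.02,0.45],"rotation": [0,0,0.006],"claw": 0},{"delta_pos": [0.03,-0.1,0.45],"rotation": [0,0,0.006],"claw": 0},{"delta_pos": [0.06,-0.37,0.45],"rotation": [0,0,0.006],"claw": 0},{"delta_pos": [0.06,-0.37,0.45],"rotation": [0,0,0.006],"claw": 0}]}}

```text
clock: 8.05
position: [514.2, -41.5, 191.6]
orientation: [1.0, -0.011, -0.001, 0.001]
contact_force: [-1.0, 0.8, -4.2]
finger_gap: 4.3
```

Request:
{"name": "jog_arm", "arguments": {"deltas": [{"delta_pos": [0,0,-0.2],"rotation": [0,0,0],"claw": 0},{"delta_pos": [0,0,-0.38],"rotation": [0,0,0],"claw": 0},{"delta_pos": [0,0,-0.46],"rotation": [0,0,0],"claw": 0},{"delta_pos": [0,0,-0.46],"rotation": [0,0,0],"claw": 0}]}}

```text
clock: 8.55
position: [514.2, -38.6, 99.9]
orientation: [1.0, -0.009, -0.001, -0.0]
contact_force: [-0.2, -0.5, -4.0]
finger_gap: 4.4
```

Request:
{"name": "jog_arm", "arguments": {"deltas": [{"delta_pos": [0,-0.01,-0.02],"rotation": [0,0,0],"claw": 0},{"delta_pos": [0,-0.01,-0.03],"rotation": [0,0,0],"claw": 0},{"delta_pos": [0,-0.01,-0.04],"rotation": [0,0,0],"claw": 0},{"delta_pos": [0,-0.01,-0.04],"rotation": [0,0,0],"claw": 0}]}}

```text
clock: 9.05
position: [514.5, -41.2, 92.4]
orientation: [1.0, -0.009, 0.0, 0.0]
contact_force: [-0.6, 0.2, -3.7]
finger_gap: 4.4
```

Request:
{"name": "jog_arm", "arguments": {"deltas": [{"delta_pos": [0,0,-0.01],"rotation": [0,0,0],"claw": 0},{"delta_pos": [0,0,-0.02],"rotation": [0,0,0],"claw": 0},{"delta_pos": [0,0,-0.02],"rotation": [0,0,0],"claw": 0}]}}

```text
clock: 9.43
position: [514.7, -41.3, 88.3]
orientation: [1.0, -0.009, 0.0, 0.0]
contact_force: [0.6, 0.0, -3.5]
finger_gap: 3.9
```

Request:
{"name": "jog_arm", "arguments": {"deltas": [{"delta_pos": [0,0,-0.01],"rotation": [0,0,0],"claw": 0},{"delta_pos": [0,0,-0.02],"rotation": [0,0,0],"claw": 0},{"delta_pos": [0,0,-0.02],"rotation": [0,0,0],"claw": 0}]}}

```text
clock: 9.8
position: [514.1, -41.4, 87.0]
orientation: [1.0, -0.009, -0.0, 0.0]
contact_force: [-18.2, 1.0, 27.9]
finger_gap: 4.0
```

```bash
python3 two.py s7
```

```text
9.9 [514.1 -41.4  87. ] [ 1.    -0.009 -0.     0.   ] [-0.31  0.46  1.7  -0.    0.98  1.28] [-18.2   0.4  28.1] 4.213255020559193
```

View pics/s7.png

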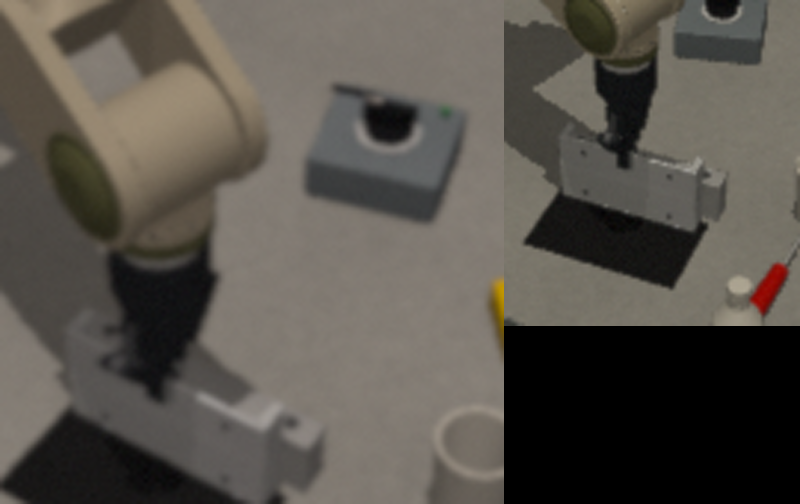

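Request:
{"name": "jog_arm", "arguments": {"deltas": [{"delta_pos": [0,0,0.008],"rotation": [0,0,0],"claw": 0},{"delta_pos": [0,0,0.012],"rotation": [0,0,0],"claw": 0},{"delta_pos": [0,0,0.012],"rotation": [0,0,0],"claw": 0}]}}

```text
clock: 10.28
position: [514.5, -41.3, 87.5]
orientation: [1.0, -0.009, 0.0, 0.0]
contact_force: [-7.4, 0.2, 8.4]
finger_gap: 4.2
```

Request:
{"name": "jog_arm", "arguments": {"deltas": [{"delta_pos": [0,0,0.005],"rotation": [0,0,0],"claw": 0.06},{"delta_pos": [0,0,0.005],"rotation": [0,0,0],"claw": 0.15},{"delta_pos": [0,0,0.005],"rotation": [0,0,0],"claw": 0.3},{"delta_pos": [0,0,0.005],"rotation": [0,0,0],"claw": 0.3}]}}

```text
clock: 10.78
position: [514.6, -41.2, 87.7]
orientation: [1.0, -0.009, 0.0, 0.0]
contact_force: [0.2, 0.8, 0.7]
finger_gap: 25.6
```

Request:
{"name": "jog_arm", "arguments": {"deltas": [{"delta_pos": [0,0,0.3],"rotation": [0,0,0],"claw": 0.3},{"delta_pos": [0,0,0.6],"rotation": [0,0,0],"claw": 0.3},{"delta_pos": [0,0,0.9],"rotation": [0,0,0],"claw": 0.3},{"delta_pos": [0,0,0.9],"rotation": [0,0,0],"claw": 0.3}]}}

```text
clock: 11.28
position: [516.0, -41.6, 272.1]
orientation: [1.0, -0.009, 0.004, 0.001]
contact_force: [-0.5, -0.4, -0.3]
finger_gap: 25.6
```

```bash
python3 look.py w8
```

```text
11.325 [515.  -41.3 269.1] [ 1.    -0.009  0.002  0.001] [-0.31  0.27  1.46  0.    1.41  1.28] [ 0.2  0.1 -0.9]
```

View pics/w8.png

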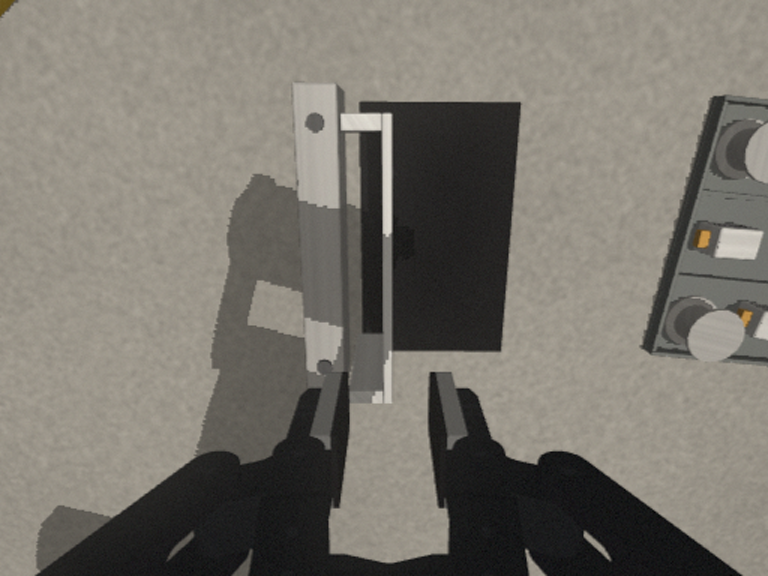

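```bash
python3 - <<'E'
from h import *
import pickle
c=pickle.load(open("pics/w8.pkl","rb"))
f=lambda u,v,z:np.round(w(c,u/1.5,v/1.5,z),1)
for u,v in [(392,113),(392,403),(341,114),(341,131),(382,131),(372,391)]:print(f(u,v,109))
for n,z,P in [("fence",62,[(293,84),(337,83)]),("mat",4,[(521,103),(501,352),(359,101)])]:
    for u,v in P:print(n,f(u,v,z))
E
```

```text
[607.6 -44.9 109. ]
[418.4 -41.9 109. ]
[607.6 -15.5 109. ]
[598.3 -15.  109. ]
[597.9 -38.9 109. ]
[428.1 -28.3 109. ]
fence [628.3  19.   62. ]
fence [628.4  -9.8  62. ]
mat [ 616.9 -145.5    4. ]
mat [ 407.4 -141.     4. ]
mat [620.6 -20.8   4. ]
```

Request:
{"name": "jog_arm", "arguments": {"deltas": [{"delta_pos": [0.1,0.03,0],"rotation": [0,0,0.11],"claw": 0.45},{"delta_pos": [0.2,0.06,0],"rotation": [0,0,0.22],"claw": 0.45},{"delta_pos": [0.3,0.1,0],"rotation": [0,0,0.33],"claw": 0.45},{"delta_pos": [0.4,0.15,0],"rotation": [0,0,0.44],"claw": 0.45},{"delta_pos": [0.44,0.2,0],"rotation": [0,0,0.5],"claw": 0.45}]}}

```text
clock: 11.95
position: [602.9, -0.9, 265.4]
orientation: [0.927, 0.376, -0.001, -0.001]
contact_force: [0.3, 0.0, -0.2]
finger_gap: 38.5
```

Request:
{"name": "jog_arm", "arguments": {"deltas": [{"delta_pos": [0,0,0],"rotation": [0,0,0.11],"claw": 0.45},{"delta_pos": [0,0,0],"rotation": [0,0,0.22],"claw": 0.45},{"delta_pos": [0,0,0],"rotation": [0,0,0.33],"claw": 0.45},{"delta_pos": [0,0,0],"rotation": [0,0,0.44],"claw": 0.45},{"delta_pos": [0,0,0],"rotation": [0,0,0.5],"claw": 0.45}]}}

```text
clock: 12.58
position: [602.1, -1.2, 265.7]
orientation: [0.712, 0.702, -0.001, -0.001]
contact_force: [0.5, 0.1, 0.6]
finger_gap: 38.2
```

Request:
{"name": "jog_arm", "arguments": {"deltas": [{"delta_pos": [0,0.05,-0.1],"rotation": [-0.11,0,0],"claw": 0.45},{"delta_pos": [0,0.1,-0.2],"rotation": [-0.22,0,0],"claw": 0.45},{"delta_pos": [0,0.1,-0.3],"rotation": [-0.33,0,0],"claw": 0.45},{"delta_pos": [0,0.1,-0.4],"rotation": [-0.44,0,0],"claw": 0.45},{"delta_pos": [0,0.1,-0.4],"rotation": [-0.5,0,0],"claw": 0.45}]}}

```text
clock: 13.2
position: [601.2, 19.7, 183.6]
orientation: [0.657, 0.648, -0.271, 0.273]
contact_force: [0.2, -0.5, 0.3]
finger_gap: 38.6
```

Request:
{"name": "jog_arm", "arguments": {"deltas": [{"delta_pos": [0,0,0],"rotation": [0,0,0],"claw": 0.45}]}}

```text
clock: 13.32
position: [601.8, 19.7, 184.9]
orientation: [0.658, 0.649, -0.269, 0.272]
contact_force: [-0.2, 0.1, 0.7]
finger_gap: 38.6
```

Request:
{"name": "jog_arm", "arguments": {"deltas": [{"delta_pos": [0.005,0.06,-0.2],"rotation": [0,0,0],"claw": 0.45},{"delta_pos": [0.005,0.06,-0.2],"rotation": [0,0,0],"claw": 0.45},{"delta_pos": [0.005,-0.09,-0.35],"rotation": [0,0,0],"claw": 0.45},{"delta_pos": [0.005,-0.235,-0.495],"rotation": [0,0,0],"claw": 0.45},{"delta_pos": [0.005,-0.235,-0.495],"rotation": [0,0,0],"claw": 0.45}]}}

```text
clock: 13.95
position: [602.9, -30.6, 88.5]
orientation: [0.66, 0.647, -0.269, 0.272]
contact_force: [-0.5, 0.7, 0.2]
finger_gap: 38.6
```

```bash
python3 two.py s9
```

```text
14.05 [604.3 -28.5  90.6] [ 0.66   0.647 -0.267  0.274] [ 0.06  0.75  1.4  -0.85  1.21  0.49] [-0.7  0.2  1. ] 38.59532535155893
```

View pics/s9.png

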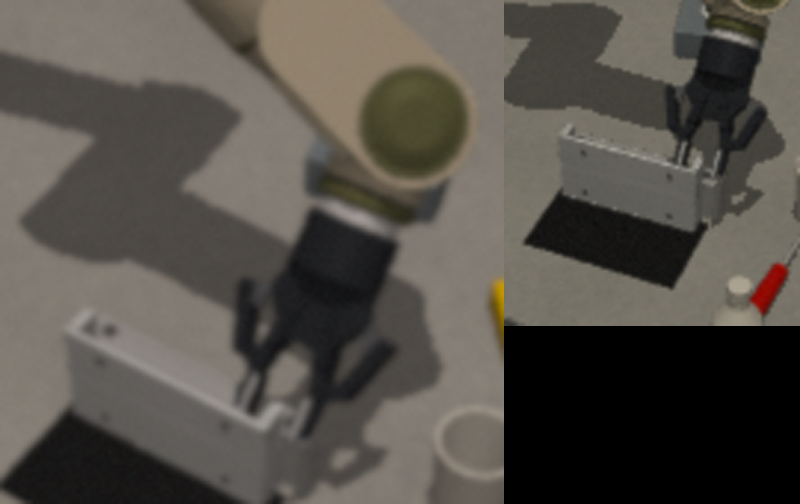

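Request:
{"name": "jog_arm", "arguments": {"deltas": [{"delta_pos": [-0.002,0,-0.01],"rotation": [0,0,0],"claw": 0.2},{"delta_pos": [-0.002,0,-0.01],"rotation": [0,0,0],"claw": 0.1},{"delta_pos": [-0.002,0,-0.01],"rotation": [0,0,0],"claw": 0},{"delta_pos": [-0.002,0,-0.01],"rotation": [0,0,0],"claw": 0},{"delta_pos": [-0.002,0,-0.01],"rotation": [0,0,0],"claw": 0}], "grip_force": 110}}

```text
clock: 14.68
position: [603.6, -27.7, 87.9]
orientation: [0.659, 0.647, -0.268, 0.274]
contact_force: [0.2, 3.3, 5.9]
finger_gap: 7.5
```

```bash
python3 -c "
import numpy as np
p0=np.array([-27.7,87.9])
for a in range(0,91,10):
    t=np.radians(a);c,s=np.cos(t),np.sin(t)
    y=-44.9+15*(1-c)+17.2*c-83.9*s; z=4+17.2*s+83.9*c+6*min(1,a/10)
    print(a,round(a/90,3),((np.array([y,z])-p0)/200).round(3))
"
```

```text
0 0.0 [0. 0.]
10 0.111 [-0.073  0.039]
20 0.222 [-0.144  0.034]
30 0.333 [-0.211  0.017]
40 0.444 [-0.272 -0.013]
50 0.556 [-0.325 -0.054]
60 0.667 [-0.369 -0.105]
70 0.778 [-0.401 -0.165]
80 0.889 [-0.422 -0.232]
90 1.0 [-0.431 -0.304]
```

Request:
{"name": "jog_arm", "arguments": {"deltas": [{"delta_pos": [0,0,0.03],"rotation": [0,0,0],"claw": 0},{"delta_pos": [0,-0.073,0.039],"rotation": [0.111,0,0],"claw": 0},{"delta_pos": [0,-0.144,0.034],"rotation": [0.222,0,0],"claw": 0},{"delta_pos": [0,-0.211,0.017],"rotation": [0.333,0,0],"claw": 0},{"delta_pos": [0,-0.211,0.017],"rotation": [0.333,0,0],"claw": 0}]}}

```text
clock: 15.3
position: [603.2, -73.1, 90.7]
orientation: [0.709, 0.693, -0.091, 0.093]
contact_force: [-0.1, 0.2, -4.0]
finger_gap: 7.5
```

Request:
{"name": "jog_arm", "arguments": {"deltas": [{"delta_pos": [0,-0.061,-0.03],"rotation": [0.111,0,0],"claw": 0},{"delta_pos": [0,-0.114,-0.071],"rotation": [0.222,0,0],"claw": 0},{"delta_pos": [0,-0.158,-0.122],"rotation": [0.333,0,0],"claw": 0},{"delta_pos": [0,-0.158,-0.122],"rotation": [0.333,0,0],"claw": 0}]}}

```text
clock: 15.8
position: [602.2, -103.7, 63.7]
orientation: [0.708, 0.694, 0.09, -0.094]
contact_force: [0.4, 0.9, -3.4]
finger_gap: 7.4
```

```bash
python3 two.py s10
```

```text
15.9 [ 602.8 -101.4   65.1] [ 0.707  0.695  0.09  -0.093] [-0.46  0.7   1.36  0.25  1.2  -0.54] [-0.1  0.8 -4.5] 7.120024460981945
```

View pics/s10.png

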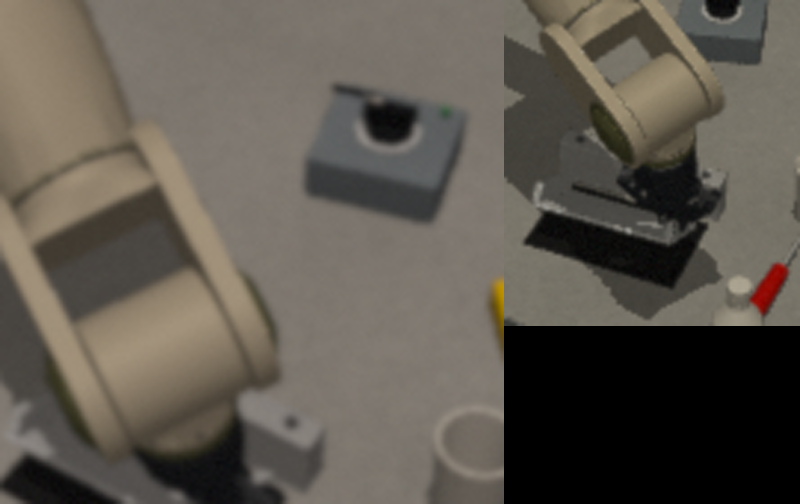

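Request:
{"name": "jog_arm", "arguments": {"deltas": [{"delta_pos": [0,-0.032,-0.06],"rotation": [0.111,0,0],"claw": 0},{"delta_pos": [0,-0.053,-0.127],"rotation": [0.222,0,0],"claw": 0},{"delta_pos": [0,-0.062,-0.199],"rotation": [0.333,0,0],"claw": 0},{"delta_pos": [0,-0.062,-0.199],"rotation": [0.333,0,0],"claw": 0}]}}

```text
clock: 16.4
position: [602.7, -114.0, 23.9]
orientation: [0.66, 0.647, 0.266, -0.274]
contact_force: [-0.3, -0.7, -4.7]
finger_gap: 7.5
```

Request:
{"name": "jog_arm", "arguments": {"deltas": [{"delta_pos": [0,0,-0.01],"rotation": [0,0,0],"claw": 0},{"delta_pos": [0,0,-0.015],"rotation": [0,0,0],"claw": 0},{"delta_pos": [0,0,-0.015],"rotation": [0,0,0],"claw": 0}]}}

```text
clock: 16.77
position: [603.3, -113.8, 23.6]
orientation: [0.659, 0.648, 0.267, -0.272]
contact_force: [0.8, -0.9, -4.2]
finger_gap: 7.2
```

Request:
{"name": "jog_arm", "arguments": {"deltas": [{"delta_pos": [0,0,-0.007],"rotation": [0,0,0],"claw": 0},{"delta_pos": [0,0,-0.014],"rotation": [0,0,0],"claw": 0},{"delta_pos": [0,0,-0.014],"rotation": [0,0,0],"claw": 0}]}}

```text
clock: 17.15
position: [603.4, -114.2, 22.2]
orientation: [0.659, 0.648, 0.269, -0.273]
contact_force: [-3.3, 0.7, 9.6]
finger_gap: 7.3
```

```bash
python3 -c "
from h import *
d=env.camera('side');e=env.camera('scene')
b=cv2.resize(d['image'][150:240,195:290],None,fx=4.2,fy=4.2,interpolation=cv2.INTER_CUBIC);a=cv2.resize(e['image'][140:240,180:290],None,fx=3.6,fy=3.6,interpolation=cv2.INTER_CUBIC)
m=np.zeros((380,800,3),np.uint8);m[:378,:399]=b;m[:360,400:796]=a;cv2.imwrite('pics/s11.png',m);s=env.observe();print(s['position'],s['contact_force'],s['moment'])"
```

```text
[ 603.4077263  -114.20776641   22.18711035] [-3.36609786  0.11081316  9.8596421 ] [0.77427866 0.12591881 0.3706884 ]
```

Request:
{"name": "jog_arm", "arguments": {"deltas": [{"delta_pos": [0,0,-0.007],"rotation": [0,0,0],"claw": 0},{"delta_pos": [0,0,-0.007],"rotation": [0,0,0],"claw": 0}]}}

```text
clock: 17.5
position: [603.4, -114.2, 22.1]
orientation: [0.658, 0.648, 0.269, -0.273]
contact_force: [-6.3, 0.8, 19.4]
finger_gap: 7.6
```

Request:
{"name": "jog_arm", "arguments": {"deltas": [{"delta_pos": [0,0,0.003],"rotation": [0,0,0],"claw": 0.1},{"delta_pos": [0,0,0.01],"rotation": [0,0,0],"claw": 0.2},{"delta_pos": [0,0,0.01],"rotation": [0,0,0],"claw": 0.3},{"delta_pos": [0,0,0.01],"rotation": [0,0,0],"claw": 0.3}], "grip_force": 40}}

```text
clock: 18.0
position: [603.1, -114.4, 20.6]
orientation: [0.659, 0.647, 0.268, -0.273]
contact_force: [-0.6, -0.0, -0.1]
finger_gap: 25.7
```

Request:
{"name": "jog_arm", "arguments": {"deltas": [{"delta_pos": [0,-0.1,0.15],"rotation": [0,0,0],"claw": 0.3},{"delta_pos": [0,-0.2,0.4],"rotation": [0,0,0],"claw": 0.3},{"delta_pos": [0,-0.2,0.7],"rotation": [-0.11,0,0],"claw": 0.3},{"delta_pos": [0,-0.2,0.9],"rotation": [-0.22,0,0],"claw": 0.4},{"delta_pos": [-0.1,0,0.95],"rotation": [-0.33,0,0],"claw": 0.4}]}}

```text
clock: 18.62
position: [584.3, -116.2, 213.6]
orientation: [0.708, 0.694, 0.092, -0.089]
contact_force: [1.4, 1.6, -0.6]
finger_gap: 34.3
```

Request:
{"name": "jog_arm", "arguments": {"deltas": [{"delta_pos": [-0.2,0,0.2],"rotation": [-0.11,0,0],"claw": 0.4},{"delta_pos": [-0.4,0,0.4],"rotation": [-0.17,0,0],"claw": 0.4},{"delta_pos": [-0.4,0,0.4],"rotation": [-0.17,0,0],"claw": 0.4}]}}

```text
clock: 19.0
position: [502.5, -113.5, 294.6]
orientation: [0.713, 0.701, 0.0, 0.004]
contact_force: [-0.0, -0.3, 0.1]
finger_gap: 34.8
```

```bash
python3 look.py w12
```

```text
19.05 [ 502.9 -113.9  292.2] [0.713 0.701 0.    0.002] [-0.45  0.25  1.42 -0.    1.47 -0.43] [ 0. -0. -1.]
```

View pics/w12.png

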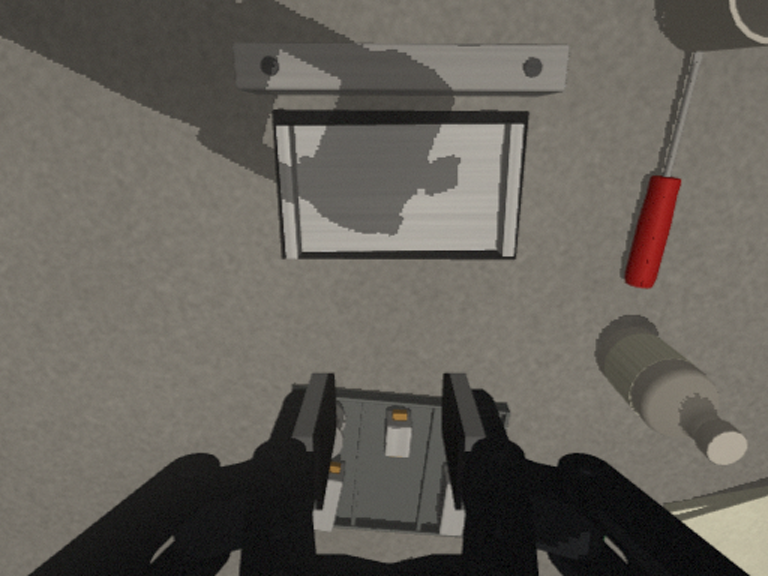

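```bash
python3 - <<'E'
from h import *
import pickle
c=pickle.load(open("pics/w12.pkl","rb"))
f=lambda u,v,z:np.round(w(c,u,v,z),1)
g=cv2.cvtColor(c["image"],cv2.COLOR_BGR2GRAY)
print('rows at u=235,325'); 
for u in (215,235,300,325): print(u,g[70:180,u].tolist())
for v in (100,120,150,160): print(v,g[v,178:205].tolist(),g[v,328:358].tolist())
E
```

```text
rows at u=235,325
215 [116, 118, 112, 67, 36, 36, 37, 34, 35, 36, 36, 35, 32, 71, 159, 160, 160, 165, 164, 157, 99, 97, 98, 96, 94, 96, 97, 95, 95, 97, 96, 97, 96, 95, 98, 100, 97, 96, 97, 94, 94, 96, 98, 97, 96, 95, 97, 97, 98, 99, 98, 99, 98, 95, 95, 97, 100, 98, 97, 96, 97, 97, 99, 99, 98, 101, 100, 100, 97, 98, 99, 98, 98, 94, 108, 164, 161, 163, 169, 168, 165, 164, 167, 161, 161, 166, 166, 167, 167, 164, 167, 169, 171, 167, 168, 162, 162, 162, 36, 41, 39, 42, 70, 122, 120, 118, 121, 119, 119, 120]
235 [76, 77, 73, 57, 31, 30, 31, 31, 34, 29, 28, 29, 32, 61, 96, 95, 96, 96, 96, 98, 96, 96, 95, 96, 96, 95, 96, 96, 96, 96, 96, 96, 95, 98, 97, 98, 96, 95, 94, 94, 95, 96, 99, 99, 97, 96, 97, 97, 95, 97, 98, 95, 96, 97, 97, 95, 99, 96, 99, 96, 97, 97, 101, 102, 99, 100, 99, 101, 99, 100, 99, 99, 96, 97, 94, 96, 98, 100, 100, 103, 101, 98, 111, 162, 160, 168, 167, 167, 167, 164, 166, 167, 171, 169, 168, 163, 159, 111, 39, 40, 41, 42, 58, 116, 116, 116, 118, 120, 123, 121]
300 [77, 77, 76, 73, 35, 39, 37, 38, 32, 39, 34, 36, 72, 161, 161, 168, 172, 172, 169, 167, 166, 170, 167, 166, 162
[... 1340 characters left out ...]
0, 167, 168, 168, 166, 121, 78, 71, 72, 68, 138, 163, 159, 160, 161, 165, 168, 167, 105, 40, 66, 107, 123, 122, 123, 123, 124, 122, 122, 121]
150 [125, 122, 122, 119, 120, 120, 124, 123, 80, 41, 40, 139, 158, 154, 160, 168, 168, 170, 154, 102, 72, 70, 139, 162, 163, 164, 164] [167, 168, 166, 118, 76, 70, 68, 65, 136, 161, 160, 159, 162, 168, 168, 165, 96, 48, 106, 122, 125, 125, 124, 124, 123, 122, 124, 119, 117, 119]
160 [124, 126, 124, 119, 118, 121, 119, 120, 101, 60, 42, 57, 143, 159, 158, 160, 169, 170, 174, 131, 82, 69, 85, 149, 165, 166, 164] [170, 170, 124, 82, 71, 71, 68, 93, 155, 161, 161, 164, 166, 168, 168, 106, 52, 104, 118, 122, 117, 119, 118, 118, 122, 118, 118, 115, 117, 119]
```

```bash
python3 - <<'E'
from h import *
import pickle
c=pickle.load(open("pics/w12.pkl","rb"));print(c["origin"])
f=lambda n,u,v,z:print(n,np.round(w(c,u,v,z)[:2],1))
f("mat top",215,73,4);f("mat top",325,73,4);f("mat bot",215,172.2,4);f("mat bot",325,171.7,4)
f("tray top",215,83.1,10);f("tray top",325,82.6,10);f("tray bot",215,167.6,10);f("tray bot",325,166,10)
f("matL",182.5,100,4);f("matR",350,100,4);f("trayL",184.8,100,34);f("trayR",347.2,100,34)
f("matL",186.3,150,4);f("matR",345.4,150,4);f("trayL",188.8,150,34);f("trayR",343.8,150,34)
E
```

```text
[502.51620995 -29.39293218 436.72212751]
mat top [452.8 -16.9]
mat top [586.9 -19.1]
mat bot [ 445.3 -141.3]
mat bot [ 592.9 -143.4]
tray top [452.8 -28.5]
tray top [586.3 -30.2]
tray bot [ 446.5 -133.5]
tray bot [ 591.2 -134.1]
matL [410.3 -47.8]
matR [619.8 -51.4]
trayL [419.4 -46.5]
trayR [608.4 -49.8]
matL [ 409.6 -110.7]
matR [ 618.3 -114.5]
trayL [ 419.1 -105.1]
trayR [ 608.3 -108.6]
```

Request:
{"name": "jog_arm", "arguments": {"deltas": [{"delta_pos": [0,-0.9,0],"rotation": [0,0,0],"claw": 0.7},{"delta_pos": [0,-0.9,0],"rotation": [0,0,0],"claw": 0.7},{"delta_pos": [0,-0.9,0],"rotation": [0,0,0],"claw": 0.7}]}}

```text
clock: 19.42
position: [503.0, -297.0, 288.6]
orientation: [0.714, 0.7, -0.0, -0.001]
contact_force: [0.8, 1.3, 0.6]
finger_gap: 59.4
```

Request:
{"name": "jog_arm", "arguments": {"deltas": [{"delta_pos": [0,-0.75,0],"rotation": [0,0,0],"claw": 0.7},{"delta_pos": [0,-0.75,0],"rotation": [0,0,0],"claw": 0.7},{"delta_pos": [0,-0.75,0],"rotation": [0,0,0],"claw": 0.7}]}}

```text
clock: 19.8
position: [502.1, -448.0, 286.9]
orientation: [0.715, 0.699, -0.0, -0.002]
contact_force: [-0.2, 0.0, 0.4]
finger_gap: 59.8
```

```bash
cat > res.py <<'E'
from h import *
c=env.camera("wrist");s=env.observe();print(s["clock"],s["position"].round(1),s["orientation"].round(3),s["joints"].round(2),c["origin"].round(0))
h=cv2.cvtColor(c["image"],cv2.COLOR_BGR2HSV)
m=cv2.inRange(h,(8,110,60),(28,255,255))
n,l,st,ce=cv2.connectedComponentsWithStats(m)
P=[]
for i in range(1,n):
    if st[i,4]>=8:
        p=w(c,*ce[i],22);P.append(p[:2]);print(st[i,4],ce[i].round(1),p[:2].round(1))
for i in range(len(P)):
    for j in range(i):
        d=P[i]-P[j];L=np.hypot(*d)
        if 40<L<90:
            if d[1]<0:d=-d
            print("pair",L.round(1),((P[i]+P[j])/2).round(1),np.degrees(np.arctan2(d[1],d[0])).round(1))
cv2.imwrite("pics/bin.png",cv2.resize(c["image"],(768,576),interpolation=cv2.INTER_CUBIC))
E
python3 res.py
```

```text
19.85 [ 501.7 -449.5  286.5] [ 0.715  0.699 -0.    -0.002] [-0.9   0.65  0.85 -0.    1.65 -0.88] [ 504. -365.  430.]
81 [264.9  16.1] [ 511.6 -292.8]
91 [262.6  58.3] [ 508.3 -335.4]
85 [208.1  75.5] [ 445.2 -352.4]
83 [316.   80.3] [ 569.5 -360.3]
58 [198.5 137.8] [ 428.4 -423.5]
59 [307.5 143.1] [ 561.6 -432.7]
pair 42.8 [ 509.9 -314.1] 85.5
pair 89.2 [ 478.4 -322.6] 41.9
pair 65.3 [ 476.7 -343.9] 15.0
pair 89.0 [ 540.6 -326.6] 130.6
pair 66.1 [ 538.9 -347.9] 157.9
pair 73.1 [ 436.8 -387.9] 76.7
pair 72.9 [ 565.6 -396.5] 83.8
```

```bash
python3 - <<'E'
from h import *
import pickle
c=pickle.load(open("pics/w1.pkl","rb"))
h=cv2.cvtColor(c["image"],cv2.COLOR_BGR2HSV)
m=cv2.inRange(h,(8,110,60),(28,255,255))
n,l,st,ce=cv2.connectedComponentsWithStats(m)
for i in range(1,n):
    if st[i,4]>=8: print(st[i,4],ce[i].round(1),w(c,*ce[i],22)[:2].round(1))
# white body in current view: bright mask contours
c=env.camera("wrist");h=cv2.cvtColor(c["image"],cv2.COLOR_BGR2HSV)
m=cv2.inRange(h,(0,0,150),(180,40,255));m[:, :150]=0;m[:,380:]=0
for k in cv2.findContours(m,cv2.RETR_EXTERNAL,cv2.CHAIN_APPROX_NONE)[0]:
    if cv2.contourArea(k)>150:
        r=cv2.minAreaRect(k);print(r,[w(c,*p,34)[:2].round(0).tolist() for p in cv2.boxPoints(r)],w(c,*r[0],34)[:2].round(1))
E
```

```text
57 [254.8 106.6] [ 570.  -360.5]
44 [307.5 112.8] [ 562.1 -432.9]
45 [207.2 148.6] [ 511.8 -292.8]
56 [237.3 150.7] [ 509.  -335.5]
50 [241.4 194.1] [ 444.  -340.7]
34 [288.9 204.4] [ 428.  -411.9]
((316.4189453125, 111.48649597167969), (14.138313293457031, 55.731258392333984), 9.462322235107422) [[556.0, -426.0], [565.0, -365.0], [581.0, -368.0], [573.0, -429.0]] [ 568.7 -396.1]
((203.9615478515625, 88.19230651855469), (19.21938133239746, 20.003849029541016), 11.309932708740234) [[427.0, -376.0], [434.0, -355.0], [454.0, -360.0], [449.0, -381.0]] [ 441.  -367.6]
```

Request:
{"name": "jog_arm", "arguments": {"deltas": [{"delta_pos": [0.32,0.265,-0.2],"rotation": [0,0,-0.054],"claw": 0.55},{"delta_pos": [0.32,0.265,-0.5],"rotation": [0,0,-0.054],"claw": 0.55},{"delta_pos": [0.32,0.265,-0.83],"rotation": [0,0,-0.054],"claw": 0.55},{"delta_pos": [0.32,0.265,-0.83],"rotation": [0,0,-0.054],"claw": 0.55},{"delta_pos": [0.32,0.265,-0.83],"rotation": [0,0,-0.054],"claw": 0.55}]}}

```text
clock: 20.52
position: [567.2, -391.4, 124.8]
orientation: [0.743, 0.67, -0.001, 0.0]
contact_force: [0.5, -0.2, 1.1]
finger_gap: 47.3
```

Request:
{"name": "jog_arm", "arguments": {"deltas": [{"delta_pos": [0,0,-0.2],"rotation": [0,0,0],"claw": 0.55},{"delta_pos": [0,0,-0.3],"rotation": [0,0,0],"claw": 0.55},{"delta_pos": [0,0,-0.3],"rotation": [0,0,0],"claw": 0.55}]}}

```text
clock: 20.9
position: [567.0, -391.7, 64.9]
orientation: [0.743, 0.67, -0.001, 0.0]
contact_force: [-0.5, 0.5, 1.5]
finger_gap: 47.0
```

Request:
{"name": "jog_arm", "arguments": {"deltas": [{"delta_pos": [-0.005,-0.025,-0.1],"rotation": [0,0,0],"claw": 0.55},{"delta_pos": [-0.005,-0.025,-0.235],"rotation": [0,0,0],"claw": 0.55},{"delta_pos": [-0.005,-0.025,-0.235],"rotation": [0,0,0],"claw": 0.55}], "grip_force": 50}}

```text
clock: 21.28
position: [565.3, -396.1, 15.8]
orientation: [0.743, 0.67, -0.001, -0.001]
contact_force: [0.6, -0.3, 0.4]
finger_gap: 47.0
```

Request:
{"name": "jog_arm", "arguments": {"deltas": [{"delta_pos": [0,0,0],"rotation": [0,0,0],"claw": 0.3},{"delta_pos": [0,0,0],"rotation": [0,0,0],"claw": 0.15},{"delta_pos": [0,0,0],"rotation": [0,0,0],"claw": 0.1},{"delta_pos": [0,0,0],"rotation": [0,0,0],"claw": 0.1}]}}

```text
clock: 21.78
position: [566.8, -397.1, 19.4]
orientation: [0.743, 0.67, -0.001, 0.002]
contact_force: [0.0, -0.7, 6.3]
finger_gap: 22.6
```

Request:
{"name": "jog_arm", "arguments": {"deltas": [{"delta_pos": [0,0,0.15],"rotation": [0,0,0],"claw": 0.1},{"delta_pos": [0,0,0.4],"rotation": [0,0,0],"claw": 0.1},{"delta_pos": [-0.05,0.2,0.6],"rotation": [0,0,0.06],"claw": 0.1},{"delta_pos": [-0.08,0.5,0.6],"rotation": [0,0,0.06],"claw": 0.1},{"delta_pos": [-0.08,0.8,0.6],"rotation": [0,0,0.06],"claw": 0.1}], "grip_force": 60}}

```text
clock: 22.4
position: [549.5, -234.8, 138.2]
orientation: [0.711, 0.704, -0.0, 0.001]
contact_force: [1.7, 0.4, -1.3]
finger_gap: 22.7
```

Request:
{"name": "jog_arm", "arguments": {"deltas": [{"delta_pos": [0,0.25,0],"rotation": [0,0,0],"claw": 0.1},{"delta_pos": [0,0.5,0],"rotation": [0,0,0],"claw": 0.1},{"delta_pos": [0,0.78,-0.1],"rotation": [0,0,0],"claw": 0.1},{"delta_pos": [0,0.78,-0.3],"rotation": [0,0,0],"claw": 0.1},{"delta_pos": [0,0.78,-0.3],"rotation": [0,0,0],"claw": 0.1}]}}

```text
clock: 23.02
position: [548.6, -79.5, 75.8]
orientation: [0.71, 0.704, -0.002, -0.002]
contact_force: [0.5, -0.3, -1.1]
finger_gap: 22.4
```

Request:
{"name": "jog_arm", "arguments": {"deltas": [{"delta_pos": [0,0,-0.12],"rotation": [0,0,0],"claw": 0.1},{"delta_pos": [0,0,-0.22],"rotation": [0,0,0],"claw": 0.1},{"delta_pos": [0,0,-0.22],"rotation": [0,0,0],"claw": 0.1}]}}

```text
clock: 23.4
position: [550.1, -81.1, 34.1]
orientation: [0.711, 0.704, -0.001, 0.0]
contact_force: [-0.3, -0.9, -1.0]
finger_gap: 22.3
```

Request:
{"name": "jog_arm", "arguments": {"deltas": [{"delta_pos": [0,0,-0.01],"rotation": [0,0,0],"claw": 0.1},{"delta_pos": [0,0,-0.02],"rotation": [0,0,0],"claw": 0.1},{"delta_pos": [0,0,-0.02],"rotation": [0,0,0],"claw": 0.1}]}}

```text
clock: 23.78
position: [550.3, -80.5, 30.1]
orientation: [0.71, 0.704, -0.0, 0.001]
contact_force: [-0.7, 0.3, -0.5]
finger_gap: 22.1
```

Request:
{"name": "jog_arm", "arguments": {"deltas": [{"delta_pos": [0,0,-0.01],"rotation": [0,0,0],"claw": 0.1},{"delta_pos": [0,0,-0.02],"rotation": [0,0,0],"claw": 0.1},{"delta_pos": [0,0,-0.02],"rotation": [0,0,0],"claw": 0.1}]}}

```text
clock: 24.15
position: [550.1, -80.4, 25.6]
orientation: [0.71, 0.704, -0.001, 0.0]
contact_force: [0.2, 0.0, -2.5]
finger_gap: 22.2
```

Request:
{"name": "jog_arm", "arguments": {"deltas": [{"delta_pos": [0,0,-0.006],"rotation": [0,0,0],"claw": 0.1},{"delta_pos": [0,0,-0.006],"rotation": [0,0,0],"claw": 0.1}]}}

```text
clock: 24.4
position: [550.2, -80.3, 25.4]
orientation: [0.71, 0.704, -0.001, 0.001]
contact_force: [-3.9, 2.7, 7.5]
finger_gap: 22.6
```

Request:
{"name": "jog_arm", "arguments": {"deltas": [{"delta_pos": [0,0,0],"rotation": [0,0,0],"claw": 0.4},{"delta_pos": [0,0,0],"rotation": [0,0,0],"claw": 0.5},{"delta_pos": [0,0,0.3],"rotation": [0,0,0],"claw": 0.55},{"delta_pos": [0,0,0.6],"rotation": [0,0,0],"claw": 0.55},{"delta_pos": [0,0,0.9],"rotation": [0,0,0],"claw": 0.55}]}}

```text
clock: 25.02
position: [549.9, -80.4, 206.4]
orientation: [0.71, 0.704, -0.001, 0.001]
contact_force: [0.3, -0.7, -0.2]
finger_gap: 46.8
```

Request:
{"name": "jog_arm", "arguments": {"deltas": [{"delta_pos": [-0.12,-0.3,0.2],"rotation": [0,0,0],"claw": 0.55},{"delta_pos": [-0.24,-0.6,0.4],"rotation": [0,0,0],"claw": 0.55},{"delta_pos": [-0.24,-1,0.4],"rotation": [0,0,0],"claw": 0.55},{"delta_pos": [-0.24,-1,0.4],"rotation": [0,0,0],"claw": 0.55}]}}

```text
clock: 25.52
position: [501.5, -282.9, 285.0]
orientation: [0.711, 0.703, -0.001, 0.001]
contact_force: [-0.3, 1.0, -0.1]
finger_gap: 47.2
```

Request:
{"name": "jog_arm", "arguments": {"deltas": [{"delta_pos": [0,-0.4,0],"rotation": [0,0,0],"claw": 0.55},{"delta_pos": [0,-0.82,0],"rotation": [0,0,0],"claw": 0.55},{"delta_pos": [0,-0.82,0],"rotation": [0,0,0],"claw": 0.55},{"delta_pos": [0,-0.82,0],"rotation": [0,0,0],"claw": 0.55}]}}

```text
clock: 26.02
position: [501.2, -446.8, 282.8]
orientation: [0.711, 0.703, -0.001, -0.0]
contact_force: [1.0, 0.9, -0.7]
finger_gap: 46.9
```

```bash
python3 res.py
```

```text
26.075 [ 501.8 -445.1  283.5] [ 0.711  0.704 -0.    -0.   ] [-0.9   0.64  0.87 -0.    1.63 -0.89] [ 502. -363.  425.]
83 [267.1  15.8] [ 511.8 -292.8]
91 [263.7  58.5] [ 507.8 -335.4]
88 [208.7  75.2] [ 445.1 -352.3]
59 [198.5 138.1] [ 428.5 -423.4]
pair 42.8 [ 509.8 -314.1] 84.6
pair 89.5 [ 478.5 -322.6] 41.7
pair 65.0 [ 476.4 -343.9] 15.1
pair 73.0 [ 436.8 -387.9] 76.9
```

Request:
{"name": "jog_arm", "arguments": {"deltas": [{"delta_pos": [-0.325,0.286,-0.3],"rotation": [0,0,-0.1],"claw": 0.48},{"delta_pos": [-0.325,0.286,-0.6],"rotation": [0,0,-0.139],"claw": 0.48},{"delta_pos": [-0.325,0.286,-0.95],"rotation": [0,0,-0.139],"claw": 0.48},{"delta_pos": [-0.325,0.286,-0.95],"rotation": [0,0,-0.139],"claw": 0.48},{"delta_pos": [-0.325,0.286,-0.95],"rotation": [0,0,-0.139],"claw": 0.48}]}}

```text
clock: 26.7
position: [436.6, -385.0, 93.0]
orientation: [0.782, 0.623, -0.0, -0.002]
contact_force: [-0.0, 0.5, 0.5]
finger_gap: 41.1
```

Request:
{"name": "jog_arm", "arguments": {"deltas": [{"delta_pos": [0,0,-0.1],"rotation": [0,0,0],"claw": 0.48},{"delta_pos": [0,0,-0.1],"rotation": [0,0,0],"claw": 0.48}]}}

```text
clock: 26.95
position: [437.7, -387.0, 75.8]
orientation: [0.782, 0.623, -0.001, 0.001]
contact_force: [0.5, -0.2, 0.5]
finger_gap: 41.4
```

Request:
{"name": "jog_arm", "arguments": {"deltas": [{"delta_pos": [-0.003,-0.005,-0.15],"rotation": [0,0,0],"claw": 0.48},{"delta_pos": [-0.003,-0.005,-0.285],"rotation": [0,0,0],"claw": 0.48},{"delta_pos": [-0.003,-0.005,-0.285],"rotation": [0,0,0],"claw": 0.48}], "grip_force": 50}}

```text
clock: 27.32
position: [436.7, -388.0, 17.9]
orientation: [0.783, 0.623, -0.001, 0.0]
contact_force: [0.2, 0.5, 0.5]
finger_gap: 40.9
```

Request:
{"name": "jog_arm", "arguments": {"deltas": [{"delta_pos": [0,0,0],"rotation": [0,0,0],"claw": 0.3},{"delta_pos": [0,0,0],"rotation": [0,0,0],"claw": 0.15},{"delta_pos": [0,0,0],"rotation": [0,0,0],"claw": 0.1},{"delta_pos": [0,0,0],"rotation": [0,0,0],"claw": 0.1}]}}

```text
clock: 27.82
position: [437.4, -389.0, 19.9]
orientation: [0.783, 0.622, -0.001, 0.002]
contact_force: [-0.5, 1.8, 7.2]
finger_gap: 22.9
```

Request:
{"name": "jog_arm", "arguments": {"deltas": [{"delta_pos": [0,0,0.15],"rotation": [0,0,0],"claw": 0.1},{"delta_pos": [0,0,0.4],"rotation": [0,0,0],"claw": 0.1},{"delta_pos": [0.1,0.2,0.6],"rotation": [0,0,0.1],"claw": 0.1},{"delta_pos": [0.2,0.5,0.6],"rotation": [0,0,0.137],"claw": 0.1},{"delta_pos": [0.2,0.8,0.6],"rotation": [0,0,0.137],"claw": 0.1}], "grip_force": 60}}

```text
clock: 28.45
position: [477.5, -226.6, 139.1]
orientation: [0.711, 0.703, -0.0, 0.002]
contact_force: [0.3, -0.1, -2.1]
finger_gap: 22.2
```

Request:
{"name": "jog_arm", "arguments": {"deltas": [{"delta_pos": [0,0.25,0],"rotation": [0,0,0],"claw": 0.1},{"delta_pos": [0,0.5,0],"rotation": [0,0,0],"claw": 0.1},{"delta_pos": [0,0.74,-0.1],"rotation": [0,0,0],"claw": 0.1},{"delta_pos": [0,0.74,-0.3],"rotation": [0,0,0],"claw": 0.1},{"delta_pos": [0,0.74,-0.3],"rotation": [0,0,0],"claw": 0.1}]}}

```text
clock: 29.08
position: [475.6, -79.5, 76.8]
orientation: [0.711, 0.703, -0.001, -0.001]
contact_force: [-0.0, -0.3, -0.2]
finger_gap: 22.5
```

Request:
{"name": "jog_arm", "arguments": {"deltas": [{"delta_pos": [0,0,-0.12],"rotation": [0,0,0],"claw": 0.1},{"delta_pos": [0,0,-0.22],"rotation": [0,0,0],"claw": 0.1},{"delta_pos": [0,0,-0.23],"rotation": [0,0,0],"claw": 0.1},{"delta_pos": [0,0,-0.23],"rotation": [0,0,0],"claw": 0.1}]}}

```text
clock: 29.58
position: [477.4, -80.9, 33.0]
orientation: [0.711, 0.703, -0.0, 0.002]
contact_force: [-0.3, -0.7, -1.3]
finger_gap: 22.5
```

Request:
{"name": "jog_arm", "arguments": {"deltas": [{"delta_pos": [0,0,-0.01],"rotation": [0,0,0],"claw": 0.1},{"delta_pos": [0,0,-0.02],"rotation": [0,0,0],"claw": 0.1},{"delta_pos": [0,0,-0.02],"rotation": [0,0,0],"claw": 0.1}]}}

```text
clock: 29.95
position: [476.5, -80.2, 27.6]
orientation: [0.711, 0.703, -0.001, 0.001]
contact_force: [0.2, -0.2, -1.9]
finger_gap: 22.5
```

Request:
{"name": "jog_arm", "arguments": {"deltas": [{"delta_pos": [0,0,-0.006],"rotation": [0,0,0],"claw": 0.1},{"delta_pos": [0,0,-0.006],"rotation": [0,0,0],"claw": 0.1}]}}

```text
clock: 30.2
position: [476.5, -80.2, 26.2]
orientation: [0.711, 0.703, -0.001, 0.0]
contact_force: [0.6, -0.2, -1.4]
finger_gap: 22.1
```

Request:
{"name": "jog_arm", "arguments": {"deltas": [{"delta_pos": [0,0,-0.006],"rotation": [0,0,0],"claw": 0.1},{"delta_pos": [0,0,-0.008],"rotation": [0,0,0],"claw": 0.1}]}}

```text
clock: 30.45
position: [476.6, -80.2, 25.9]
orientation: [0.711, 0.703, -0.001, 0.001]
contact_force: [-7.1, 3.0, 19.6]
finger_gap: 22.2
```

Request:
{"name": "jog_arm", "arguments": {"deltas": [{"delta_pos": [0,0,0.005],"rotation": [0,0,0],"claw": 0.4},{"delta_pos": [0,0,0.005],"rotation": [0,0,0],"claw": 0.5},{"delta_pos": [0,0,0.3],"rotation": [0,0,0],"claw": 0.5},{"delta_pos": [0,0,0.6],"rotation": [0,0,0],"claw": 0.5},{"delta_pos": [0,0,0.9],"rotation": [0,0,0],"claw": 0.5}]}}

```text
clock: 31.08
position: [476.3, -80.1, 206.6]
orientation: [0.711, 0.703, -0.001, 0.001]
contact_force: [0.7, 0.2, 0.1]
finger_gap: 42.5
```

Request:
{"name": "jog_arm", "arguments": {"deltas": [{"delta_pos": [0.07,0.25,0.2],"rotation": [0,0,0],"claw": 0.5},{"delta_pos": [0.14,0.5,0.35],"rotation": [0,0,0],"claw": 0.5},{"delta_pos": [0.14,0.9,0.35],"rotation": [0,0,0],"claw": 0.5},{"delta_pos": [0.14,0.9,0.35],"rotation": [0,0,0],"claw": 0.5}]}}

```text
clock: 31.58
position: [504.2, 102.6, 274.7]
orientation: [0.71, 0.704, -0.0, 0.001]
contact_force: [-0.2, -0.8, 0.4]
finger_gap: 42.8
```

Request:
{"name": "jog_arm", "arguments": {"deltas": [{"delta_pos": [0,0.3,0],"rotation": [0,0,0],"claw": 0.5},{"delta_pos": [0,0.6,0],"rotation": [0,0,0],"claw": 0.5},{"delta_pos": [0,0.9,0],"rotation": [0,0,0],"claw": 0.5},{"delta_pos": [0,0.9,0],"rotation": [0,0,0],"claw": 0.5},{"delta_pos": [0,0.9,0],"rotation": [0,0,0],"claw": 0.5}]}}

```text
clock: 32.2
position: [504.7, 278.9, 274.2]
orientation: [0.711, 0.703, -0.001, 0.001]
contact_force: [0.3, -0.2, 0.3]
finger_gap: 43.1
```

```bash
python3 look.py w20; python3 - <<'E'
import cv2,numpy as np
from h import *
a=cv2.imread("pics/w20.png")[:, :]
e=env.camera("scene")["image"][125:245,180:290]
e=cv2.resize(e,None,fx=2,fy=2,interpolation=cv2.INTER_CUBIC)
a[576-240:,768-220:]=e
cv2.imwrite("pics/w20b.png",a)
E
```

```text
32.25 [504.9 278.5 274.5] [ 0.712  0.702 -0.001  0.001] [ 0.3   0.4   1.26 -0.    1.48  0.32] [-0.4  0.3 -0.6]
```

View pics/w20b.png

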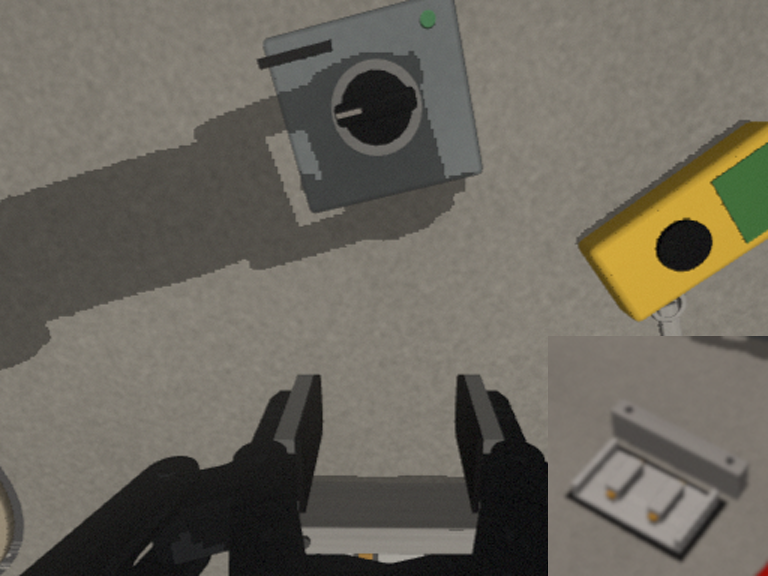

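```bash
python3 - <<'E'
from h import *
import pickle
c=pickle.load(open("pics/w20.pkl","rb"))
p=[w(c,u/1.5,v/1.5,z)[:2] for u,v,z in[(335,115,85),(416,97,85),(377,107,50)]];print(p,(p[0]+p[1])/2,np.hypot(*(p[1]-p[0])),np.degrees(np.arctan2(*(p[1]-p[0])[::-1])))
q=[w(c,u/1.5,v/1.5,50)[:2] for u,v in[(263,40),(315,212),(482,171)]];print(q,(q[0]+q[2])/2)
E
```

```text
[array([472.50767952, 369.68630505]), array([523.07210657, 379.51842812]), array([498.15677028, 375.2452986 ])] [497.78989304 374.60236658] 51.5114737403664 11.003705878631628
[array([423.65370129, 417.6023877 ]), array([451.21886606, 303.70082869]), array([572.42428719, 331.47261001])] [498.03899424 374.53749886]
```

Request:
{"name": "jog_arm", "arguments": {"deltas": [{"delta_pos": [0,0.1,0],"rotation": [0,0,0.11],"claw": 0.5},{"delta_pos": [0,0.2,0],"rotation": [0,0,0.22],"claw": 0.5},{"delta_pos": [0,0.3,0],"rotation": [0,0,0.33],"claw": 0.5},{"delta_pos": [-0.035,0.4,0],"rotation": [0,0,0.44],"claw": 0.5},{"delta_pos": [-0.035,0.48,0],"rotation": [0,0,0.5],"claw": 0.5}]}}

```text
clock: 32.92
position: [497.9, 375.2, 275.0]
orientation: [0.387, 0.922, -0.0, 0.001]
contact_force: [0.9, -0.3, -0.5]
finger_gap: 43.1
```

Request:
{"name": "jog_arm", "arguments": {"deltas": [{"delta_pos": [0,0,-0.1],"rotation": [0,0,0.11],"claw": 0.5},{"delta_pos": [0,0,-0.2],"rotation": [0,0,0.22],"claw": 0.5},{"delta_pos": [0,0,-0.3],"rotation": [0,0,0.33],"claw": 0.5},{"delta_pos": [0,0,-0.4],"rotation": [0,0,0.44],"claw": 0.5},{"delta_pos": [0,0,-0.5],"rotation": [0,0,0.5],"claw": 0.5}]}}

```text
clock: 33.55
position: [498.2, 374.4, 174.3]
orientation: [0.005, 1.0, -0.0, 0.001]
contact_force: [-0.3, 0.6, -0.2]
finger_gap: 42.6
```

Request:
{"name": "jog_arm", "arguments": {"deltas": [{"delta_pos": [0,0,0],"rotation": [0,0,0.11],"claw": 0.5},{"delta_pos": [0,0,0],"rotation": [0,0,0.145],"claw": 0.5},{"delta_pos": [0,0,0],"rotation": [0,0,0.145],"claw": 0.5}]}}

```text
clock: 33.92
position: [498.2, 374.6, 174.9]
orientation: [-0.107, 0.994, 0.0, 0.001]
contact_force: [-0.1, -0.1, -0.2]
finger_gap: 43.0
```

Request:
{"name": "jog_arm", "arguments": {"deltas": [{"delta_pos": [0,0,-0.25],"rotation": [0,0,0],"claw": 0.5},{"delta_pos": [0,0,-0.4],"rotation": [0,0,0],"claw": 0.5},{"delta_pos": [0,0,-0.535],"rotation": [0,0,0],"claw": 0.5},{"delta_pos": [0,0,-0.535],"rotation": [0,0,0],"claw": 0.5}], "grip_force": 50}}

```text
clock: 34.42
position: [497.0, 374.7, 66.2]
orientation: [-0.107, 0.994, -0.001, -0.001]
contact_force: [0.7, 0.5, -0.1]
finger_gap: 42.7
```

Request:
{"name": "jog_arm", "arguments": {"deltas": [{"delta_pos": [0,0,0],"rotation": [0,0,0],"claw": 0.3},{"delta_pos": [0,0,0],"rotation": [0,0,0],"claw": 0.1},{"delta_pos": [0,0,0],"rotation": [0,0,0],"claw": 0},{"delta_pos": [0,0,0],"rotation": [0,0,0],"claw": 0}]}}

```text
clock: 34.92
position: [498.8, 374.2, 69.7]
orientation: [-0.107, 0.994, -0.001, 0.002]
contact_force: [0.2, -11.2, 6.0]
finger_gap: 12.9
```

Request:
{"name": "jog_arm", "arguments": {"deltas": [{"delta_pos": [0,-0.004,0],"rotation": [0,0,-0.1],"claw": 0},{"delta_pos": [0,-0.004,0],"rotation": [0,0,-0.2],"claw": 0},{"delta_pos": [0,-0.004,0],"rotation": [0,0,-0.3],"claw": 0},{"delta_pos": [0,-0.004,0],"rotation": [0,0,-0.4],"claw": 0},{"delta_pos": [0,-0.004,0],"rotation": [0,0,-0.5],"claw": 0}]}}

```text
clock: 35.55
position: [498.7, 373.2, 69.7]
orientation: [0.284, 0.959, -0.001, 0.002]
contact_force: [-0.4, -13.7, 7.0]
finger_gap: 12.7
```

Request:
{"name": "jog_arm", "arguments": {"deltas": [{"delta_pos": [0,0,0],"rotation": [0,0,-0.1],"claw": 0},{"delta_pos": [0,0,0],"rotation": [0,0,-0.2],"claw": 0},{"delta_pos": [0,0,0],"rotation": [0,0,-0.265],"claw": 0},{"delta_pos": [0,0,0],"rotation": [0,0,-0.265],"claw": 0}]}}

```text
clock: 36.05
position: [498.4, 372.8, 69.6]
orientation: [0.474, 0.881, -0.002, 0.002]
contact_force: [-2.7, -14.7, 8.6]
finger_gap: 12.6
```

```bash
python3 -c "
from h import *
s=env.observe();print(s['orientation'],s['contact_force'],s['moment'],s['joints'])"
```

```text
[ 0.47369219  0.88068594 -0.00176985  0.00220355] [ -2.7477192  -14.72395437   8.63428104] [-2.46909185  0.30098851  0.08854115] [ 0.45660449  0.68176738  1.36606879 -0.00635198  1.0940809  -0.12431503]
```

Request:
{"name": "jog_arm", "arguments": {"deltas": [{"delta_pos": [0,0,0],"rotation": [0,0,-0.03],"claw": 0},{"delta_pos": [0,0,0],"rotation": [0,0,-0.06],"claw": 0},{"delta_pos": [0,0,0],"rotation": [0,0,-0.06],"claw": 0}]}}

```text
clock: 36.42
position: [498.4, 372.7, 69.7]
orientation: [0.514, 0.858, -0.002, 0.002]
contact_force: [-1.8, -14.9, 9.4]
finger_gap: 12.4
```

```bash
python3 -c "
from h import *
s=env.observe();print(s['orientation'],s['contact_force'],s['moment'],s['joints'])"
```

```text
[ 0.51368566  0.85797269 -0.00194689  0.00247188] [ -1.82712019 -14.88045728   9.39970855] [-2.5404004   0.25922898  0.84863832] [ 0.45678886  0.6817621   1.36597689 -0.00705105  1.0944458  -0.03181642]
```

Request:
{"name": "jog_arm", "arguments": {"deltas": [{"delta_pos": [0,0,0],"rotation": [0,0,0],"claw": 1},{"delta_pos": [0,0,0],"rotation": [0,0,0],"claw": 1},{"delta_pos": [0,0,0],"rotation": [0,0,0],"claw": 1},{"delta_pos": [0,0,0],"rotation": [0,0,0],"claw": 1}]}}

```text
clock: 36.92
position: [497.6, 375.2, 67.8]
orientation: [0.514, 0.858, -0.0, 0.001]
contact_force: [0.2, -0.2, -0.1]
finger_gap: 83.4
```

Request:
{"name": "jog_arm", "arguments": {"deltas": [{"delta_pos": [0,0,0.3],"rotation": [0,0,0],"claw": 1},{"delta_pos": [0,0,0.6],"rotation": [0,0,0],"claw": 1},{"delta_pos": [0,0,0.9],"rotation": [0,0,0],"claw": 1},{"delta_pos": [0,0,1],"rotation": [0,0,0],"claw": 1}]}}

```text
clock: 37.42
position: [498.1, 375.5, 272.1]
orientation: [0.514, 0.858, 0.002, 0.002]
contact_force: [-0.0, 0.4, -0.6]
finger_gap: 85.8
```

Request:
{"name": "jog_arm", "arguments": {"deltas": [{"delta_pos": [-0.2,-0.25,0.1],"rotation": [0,0,0],"claw": 1},{"delta_pos": [-0.4,-0.5,0.2],"rotation": [0,0,0],"claw": 1},{"delta_pos": [-0.5,-0.6,0.2],"rotation": [0,0,0],"claw": 1},{"delta_pos": [-0.5,-0.6,0.2],"rotation": [0,0,0],"claw": 1}]}}

```text
clock: 37.92
position: [396.7, 254.2, 308.8]
orientation: [0.515, 0.857, 0.0, 0.001]
contact_force: [-1.0, -0.7, -0.4]
finger_gap: 85.3
```

```bash
python3 - <<'E'
from h import *
c=env.camera("scene");d=env.camera("side");s=env.observe();print(s["clock"],s["position"],s["contact_force"])
a=cv2.resize(c["image"][70:330,95:330],None,fx=2,fy=2,interpolation=cv2.INTER_CUBIC)
b=cv2.resize(d["image"][105:300,160:310],None,fx=2.1,fy=2.1,interpolation=cv2.INTER_CUBIC)
m=np.zeros((560,800,3),np.uint8);m[:a.shape[0],:a.shape[1]]=a;m[:b.shape[0],480:480+b.shape[1]]=b
cv2.imwrite("pics/end.png",m)
E
```

```text
38.025 [397.86543226 255.26571914 307.88304855] [ 0.0325197  -0.92699857  0.4458339 ]
```

View pics/end.png

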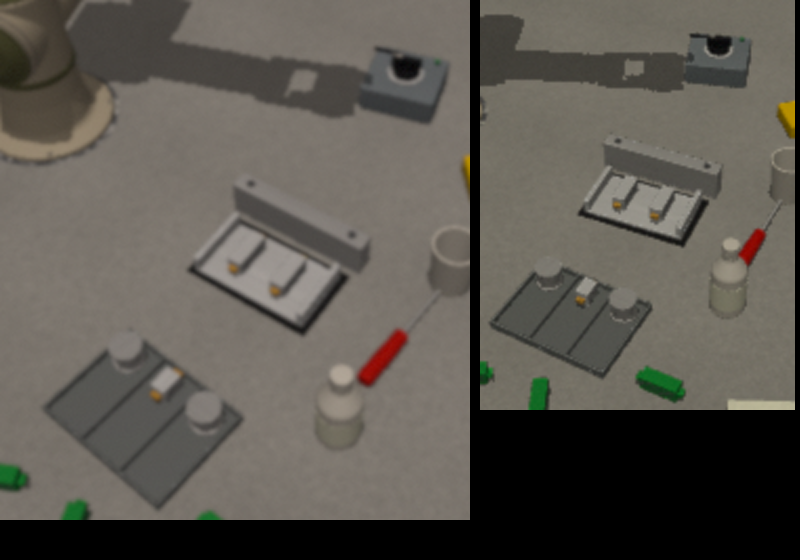

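```bash
python3 - <<'E'
from h import *
c=env.camera("scene");a=c["image"];u,v=px(c,[498,374.6,80])[0].astype(int)
o=cv2.resize(cv2.imread("pics/scene0.png"),(512,384),interpolation=cv2.INTER_AREA)
for i in (o,a):
    g=cv2.cvtColor(i,cv2.COLOR_BGR2GRAY)[v-12:v+13,u-14:u+15]
    m=(g<45).astype(np.uint8);M=cv2.moments(m,True);print(M["m00"],M["m10"]/M["m00"],M["m01"]/M["m00"],M["mu20"]/M["m00"],M["mu02"]/M["m00"],M["mu11"]/M["m00"])
E
```

```text
113.0 13.752212389380531 16.15929203539823 11.761610149581003 7.2312632156002845 0.641240504346457
116.0 13.71551724137931 16.163793103448278 12.496655766944121 7.223171819262806 0.40004458977411306
```

The knob's outline in the image matches the start, so it has sprung back. I'm handing in.

```bash
python3 -c "
from workcell import env
print(env.close_job())"
```

```text
the job is handed in; nothing more can be done
None
```

I did the whole job in order and handed it in at about 38 s on the robot's clock. The report gives no verdict.

- **Tray:** I tipped it up against the fence, lifted it over standing on edge, and lowered it flanges up onto the mat with a grip on one flange. Measured before loading, it was about 1 mm off in x and 1.5 mm off in y from the mat centre, and about 0.4° off square. I did not measure it again after loading; the last picture still shows it centred.
- **Resistors:** There were only two long ones, and both lie flat on the tray between the flanges. One had been knocked about 12 mm in the bin, so I re-measured it before picking it up. The short resistor, the spools and the green look-alikes were left alone.
- **Knob:** I turned it clockwise past about 1.2 rad. The moment then rose from 0.1 to 0.85 N m, so I took it to be at its stop and let go. Afterwards its outline in the image matched the one at the start, so it has sprung back.
- **Checks:** The last picture shows everything in place. The highest force I read was about 34 N at the wrist, when setting the tray on edge. No check failed or disagreed.

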